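# Find the loaded tins, stow the empties, tally the job

### The job

First book the job on: press the counter's roller lever just until the switch clicks, without overtravel, hold it there a moment and let it come fully back. Then lift the look-alike tins to find which are loaded (one or two are), set the loaded down gently in the wooden tray, and stand every empty one in the grey crate, all upright and flat on the floor, side by side; drop none and leave the other things on the bench where they are. When all are put away, book the job off by pressing the lever to the click in the same way and letting it go.

Things in the scene. Friction and masses are not known exactly. Their poses are not given: they have to be found in the camera images.
- switch: Tally counter with a roller lever limit switch, fixed to the bench: steel base plate 100 x 90 mm, grey switch block whose top is 58 mm above the bench at its highest. Origin on the bench straight below the lever's hinge, which is a level axis along the switch's y, 45 mm above the bench. The lever points to the switch's -x.
- lever (a joint): Angle of the roller lever (rad): 0 at rest (arm 20 degrees above level), grows as the roller is pressed down; the switch clicks at 0.20; more than 0.32 is overtravel; hard stop at 0.50. A spring returns it. Pressing down on the roller takes about 1 N to start, 5 N at the click and 8 N at the overtravel mark; the click itself cannot be felt.
- roller (a point): Centre of the white roller (18 mm across, 14 mm wide along its axle, which lies along the switch's y) at the end of the lever, 60 mm from the hinge. At rest it is 65 mm above the bench, its top at 74 mm; the click comes when the roller has gone down 12 mm, overtravel when it has gone down 19 mm.
- crate: Open grey plastic crate for the empties, fixed: 240 mm along its x, 190 mm along its y, 35 mm high, walls and floor 5 mm. Origin at the centre of its underside.
- tray: Shallow open wooden dispatch tray for the loaded tins, fixed: 200 mm along its x, 160 mm along its y, 18 mm high, walls and floor 5 mm. Origin at the centre of its underside.
- tin_1: One of the look-alike closed aluminium tins with a paper label band: 64 mm along its x, 46 mm along its y, 44 mm tall, origin at the centre of its underside, z up. May be absent. All look the same: one or two are loaded (0.48 to 0.72 kg), the others empty (0.10 to 0.15 kg); only lifting tells which.
- tin_2: One of the look-alike closed aluminium tins with a paper label band: 64 mm along its x, 46 mm along its y, 44 mm tall, origin at the centre of its underside, z up. May be absent. All look the same: one or two are loaded (0.48 to 0.72 kg), the others empty (0.10 to 0.15 kg); only lifting tells which.
- tin_3: One of the look-alike closed aluminium tins with a paper label band: 64 mm along its x, 46 mm along its y, 44 mm tall, origin at the centre of its underside, z up. May be absent. All look the same: one or two are loaded (0.48 to 0.72 kg), the others empty (0.10 to 0.15 kg); only lifting tells which.
- tin_4: One of the look-alike closed aluminium tins with a paper label band: 64 mm along its x, 46 mm along its y, 44 mm tall, origin at the centre of its underside, z up. May be absent. All look the same: one or two are loaded (0.48 to 0.72 kg), the others empty (0.10 to 0.15 kg); only lifting tells which.
- tin_5: One of the look-alike closed aluminium tins with a paper label band: 64 mm along its x, 46 mm along its y, 44 mm tall, origin at the centre of its underside, z up. May be absent. All look the same: one or two are loaded (0.48 to 0.72 kg), the others empty (0.10 to 0.15 kg); only lifting tells which.
- glue_pot: Round white-capped glue jar, 44 mm across, 50 mm tall, standing among the tins; a bystander. Origin at the centre of its underside.
- stapler: Desk stapler, 150 x 36 x 47 mm; a bystander. Origin at the centre of its underside.
- tape_roll: Cardboard-coloured roll of tape lying flat, 100 mm across, 24 mm high; a bystander. Origin at the centre of its underside.
- staple_box: Small cardboard box, 90 x 50 x 30 mm; a bystander. Origin at the centre of its underside.
- eraser: White eraser lying flat, 45 x 22 x 14 mm; a bystander. Origin at the centre of its underside.
Things that resemble listed ones, but are neither listed nor needed, are in the scene too. Leave any blue look-alike of the switch alone.

How it is judged:
By the outcome, as a careful person would: the job done as asked, in the order asked, and still so for the second after the job is handed in, with the robot touching nothing.
Of tin_1, tin_2, tin_3, tin_4, tin_5 only 4 to 5 are there at a start; the rules pass over those that are not, and their reading is None.
At some moment in a run one of tin_1, tin_2, tin_3, tin_4, tin_5 may be knocked a few centimetres aside while the robot is not near it.
It also fails if it takes over 210 s, if anything falls off the work surface, if the arm or the gripper's body presses on something with over 40 N, if the wrist force passes 120 N, or if a joint passes its speed limit or range.

### The arm

A 6-joint arm with a two-finger parallel gripper is mounted at the origin on the work surface. World frame = base frame: x ahead of the robot, y to its left, z up, the work surface at z = 0. Lengths are in m, angles in degrees, forces in N, time in s.
With the tool pointing down it reaches from about 0.4 to 0.825 m from the base axis. Payload 7 kg.
Tool frame: the origin (TCP) lies midway between the tips of the shut fingers; the grasp point (between the pads) lies 19 mm behind it (ctrl.hold_point_z is the distance from the TCP to the grasp point, in m); z points along the fingers, y is the line along which they close (so a half turn about z gives the same grasp; the last joint's range is limited). The gripper opens to 88 mm and grips with 3 to 60 N. Pads are 19 mm wide; open, the fingers measure 130 mm over their backs; the gripper's body (78 mm by 193 mm) begins 47 mm behind the grasp point.
Start: joints at [-52.936, 20.546, 0.682, 0, -70.136, -16.507], TCP at [0.237, -0.632, 0.191] pointing down, gripper open.
Joint ranges: [-176.03, 176.03], [-82.01, 121.73], [-58.28, 71.71], [-173.87, 95.51], [-174.79, -0.11], [-173.66, 173.66]. Speed limits (degrees/s): [136.94, 136.94, 172.46, 180, 180, 180].

### API

Orientations are given as [roll, pitch, yaw] about the fixed x, y, z axes, in that order (R = Rz(yaw) Ry(pitch) Rx(roll)).
In Python, from plant import ctrl gives the robot as it stands.
- The arm moves only by the tool apply_moves, never from a script. Its argument "deltas" is a list of rows, each an object with "fingers": the finger opening in mm, from 0 to 87.6; "delta_pos": the shift along the tool's x, y, z in mm, a list of three; "angular": the turn, a rotation vector about the tool's x, y, z in degrees, a list of three. A call has 1 to 10 rows; each row is the pose to reach, as a shift and turn from the pose commanded when the call began, along the tool's axes at that moment; what a row does not reach only later rows make up. A row lasts 1/10 s, in which the tool goes at most 50 mm and 8.59 degrees, less where a joint would pass 70% of its speed; a pose out of reach is approached as far as the arm can. A call with a gripper value outside its range is refused whole. The fingers move at their own pace and stop on an object; the grip force is fixed at half the most. Time passes only in rows, so rows that repeat a pose let the fingers close. It gives the time, the measured TCP pose, the force, the opening and the grip force at its end, in the units of the state.
- ctrl.get_obs(): the state, without advancing time (a new reading comes with each control period).
- ctrl.snapshot(name): name is "scene" or "top"; returns the picture (400x640x3 uint8, red, green, blue); there is no depth.
- ctrl.camera_params(name): a dict with "fx", "fy", "cx", "cy" (pixels), "cam_to_world" (4x4, takes a point from camera to world coordinates). Camera axes: x right, y up, looking along -z (the intrinsics and any distortion apply to the point x, -y, -z); pixel columns grow to the right and rows downward; lengths in m; the calibration is good to about 2 mm. A picture is of the moment at which its call begins. camera_params takes no time and is no camera call.
- ctrl.close_job(): hands the job in; it is judged then, once.
The state is a dict: "clock": time; "joint_pos": joint angles; "qvel": joint speeds; "tau": joint torques, N m; "tool_pos": TCP position; "orientation": TCP orientation; "force": force on the tool from outside, world axes, zero at the start; "moment": the same for the moment, N m; "opening": finger opening in m; "gripper_force": force on a finger pad.
Only numpy, scipy, OpenCV 4.12 (cv2) and the standard library are available. Lean on these libraries where they do the work, as an engineer would, in place of code of your own. Each camera call takes 0.05 s, during which the arm holds its last target. There are 200 camera calls.

## Working session

There is one attempt and no reset: what is moved stays moved. The work goes in short steps, Python scripts to look and compute and a tool call to move; the robot and the scene stay as the last step left them, time stands still between calls to the robot, and variables do not carry over. Pictures are saved under pics/ and viewed, at most 14 in all, crops included, and the job is handed in when it is done.

Besides the shell and the picture viewer there is one more tool, called after "Emit:" by a JSON object that holds its "fn" and its "kwargs", one argument or row to a line. apply_moves: Moves the arm, as the interface text tells. Its arguments: {"type":"object","properties":{"deltas":{"type":"array"}},"required":["deltas"]}

```bash
ls; mkdir -p pics; python3 - <<'E'
from plant import ctrl
import cv2,numpy as np
for n in("scene","top"):
    cv2.imwrite(f"pics/{n}0.png",ctrl.snapshot(n)[:,:,::-1])
    p=ctrl.camera_params(n);print(n,{k:(np.round(v,4).tolist() if not isinstance(v,str) else v) for k,v in p.items()})
print(ctrl.get_obs(),ctrl.hold_point_z)
E
```

```text
pics
scene {'fx': 433.7371, 'fy': 433.7371, 'cx': 315.6432, 'cy': 199.8441, 'cam_to_world': [[-0.4302, -0.757, 0.4918, 0.9938], [0.9027, -0.3597, 0.236, 0.2424], [-0.0017, 0.5455, 0.8381, 0.9059], [0.0, 0.0, 0.0, 1.0]]}
top {'fx': 433.5125, 'fy': 433.5125, 'cx': 315.8877, 'cy': 198.331, 'cam_to_world': [[-0.0203, 0.99, -0.1399, 0.3552], [-0.9996, -0.0171, 0.0241, 0.016], [0.0215, 0.1403, 0.9899, 1.0749], [0.0, 0.0, 0.0, 1.0]]}
{'clock': 0.1, 'joint_pos': array([-5.29356572e+01,  2.05875296e+01,  6.39802770e-01, -1.87869379e-02,
       -7.01359389e+01, -1.65089297e+01]), 'qvel': array([-0.07379824, -0.07312069,  0.11452472,  0.0075483 , -0.02379122,
        0.03084992]), 'tau': array([-3.04079535e-03, -5.84162807e+01,  2.93747699e+01,  7.01551169e+00,
        1.02294763e-02, -6.85127270e-05]), 'tool_pos': array([ 0.23683017, -0.6315678 ,  0.1899168 ]), 'orientation': array([ 1.79914764e+02, -6.84334005e-03, -1.59450978e+02]), 'force': array([-0.43298829,  0.14982006, -0.23037302]), 'moment': array([-0.00938355, -0.04128034, -0.03037095]), 'gripper_force': 0.0, 'opening': 0.08773993855263469} 0.0188
```

View pics/scene0.png

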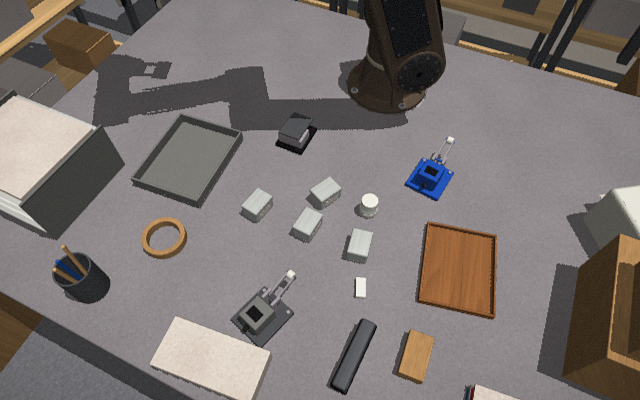

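View pics/top0.png

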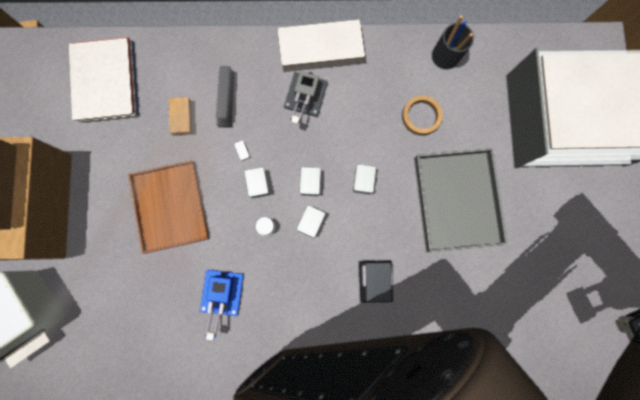

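The pictures show four tins: scene (257,205), (325,192), (307,224) and (360,245); top (257,182), (311,181), (365,179) and (311,221). The glue pot is at top (265,226).

- **Switch candidates:** the grey one at scene (262,313) / top (305,92), and the blue one at scene (432,178) / top (220,292), which is the look-alike to leave alone. I choose the grey one.
- **Tin candidates:** the glue pot, and the eraser at top (241,150).
- **Tray and crate:** wooden tray at top (169,207), not the wooden box at (30,200). Grey crate at top (460,200), not the black box at (376,281).

I'll check these in close crops.

```bash
cat > h.py <<'E'
import cv2,numpy as np
from plant import ctrl
def ray(n,u,v):
    p=ctrl.camera_params(n);T=np.array(p["cam_to_world"])
    return T[:3,3],T[:3,:3]@np.array([(u-p["cx"])/p["fx"],-(v-p["cy"])/p["fy"],-1.])
def at(n,u,v,z):
    c,d=ray(n,u,v);return c+d*(z-c[2])/d[2]
def tri(a,b):
    c1,d1=ray("top",*a);c2,d2=ray("scene",*b)
    s=np.linalg.lstsq(np.c_[d1,-d2],c2-c1,rcond=None)[0]
    P,Q=c1+s[0]*d1,c2+s[1]*d2;return (P+Q)/2,np.linalg.norm(P-Q)
def proj(n,X):
    p=ctrl.camera_params(n);T=np.array(p["cam_to_world"]);q=T[:3,:3].T@(np.asarray(X)-T[:3,3])
    return p["cx"]-p["fx"]*q[0]/q[2],p["cy"]+p["fy"]*q[1]/q[2]
def crop(img,u,v,w,h,s,name):
    c=cv2.resize(img[v:v+h,u:u+w],None,fx=s,fy=s,interpolation=cv2.INTER_CUBIC);cv2.imwrite(name,c)
E
python3 - <<'E'
from h import *
t=cv2.imread("pics/top0.png");s=cv2.imread("pics/scene0.png")
a=cv2.resize(t[60:130,270:340],None,fx=5.7,fy=5.7,interpolation=2);b=cv2.resize(s[260:350,225:315],(a.shape[1],a.shape[0]),interpolation=2)
cv2.imwrite("pics/sw.png",np.hstack([a,b]))
a=cv2.resize(t[130:240,230:390],None,fx=5,fy=5,interpolation=2)
cv2.imwrite("pics/tt.png",a)
crop(s,230,165,160,110,5,"pics/ts.png")
E
```

```text
(no output)
```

View pics/sw.png

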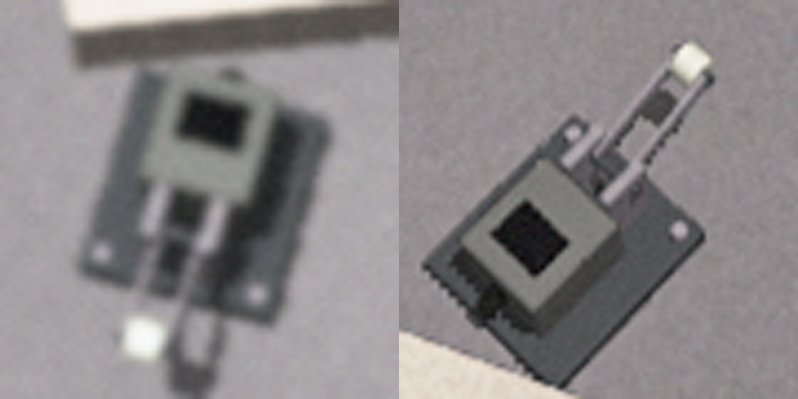

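View pics/tt.png

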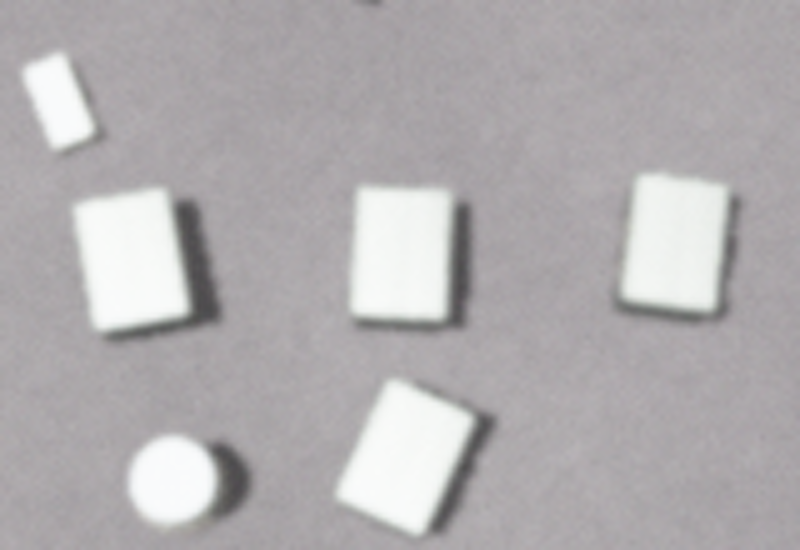

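View pics/ts.png

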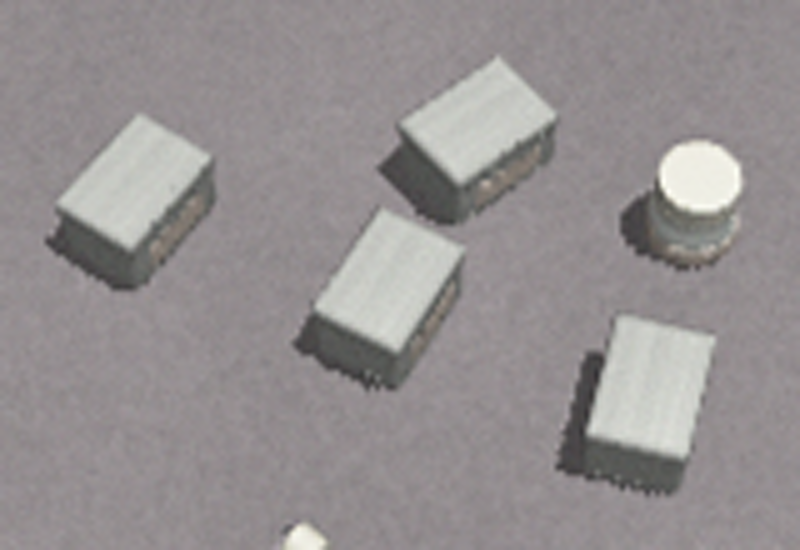

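The crops confirm the choice. The grey switch's white roller is at top ≈(295,119), scene ≈(290,274). The four tin tops are clear, with corners readable, and the glue pot is round. Now the positions.

```bash
python3 - <<'E'
from h import *
np.set_printoptions(precision=4,suppress=True)
f=lambda p,o,s:((p[0]+.5)/s-.5+o[0],(p[1]+.5)/s-.5+o[1])
T={'A':([(73,205),(168,188),(190,315),(97,333)],[(622,315),(715,338),(687,458),(586,435)]),
'B':([(356,187),(455,188),(449,322),(350,320)],[(382,207),(465,247),(395,352),(313,307)]),
'C':([(636,174),(731,184),(717,314),(618,302)],[(140,113),(214,157),(133,250),(57,205)]),
'D':([(393,377),(477,412),(424,535),(336,495)],[(500,55),(558,117),(463,184),(397,127)])}
for k,(a,b) in T.items():
    a=[f(p,(230,130),5) for p in a];b=[f(p,(230,165),5) for p in b]
    P,e=tri(np.mean(a,0),np.mean(b,0))
    W=[at("top",*p,.044) for p in a];W2=[at("scene",*p,.044) for p in b]
    def yaw(W):
        (cx,cy),(w,h),g=cv2.minAreaRect(np.float32([w[:2] for w in W])*1000)
        if w<h:g+=90
        return round(cx,1),round(cy,1),round(w,1),round(h,1),round((g+90)%180-90,1)
    print(k,P,e,yaw(W),yaw(W2))
print("roller",tri(f((146,338),(270,60),5.7),f((291,63),(225,260),4.433)))
print("base",[at("top",*f(p,(270,60),5.7),.005)[:2] for p in [(140,70),(330,115),(275,325),(80,268)]])
for n,z,a,b in(("crate",.035,[(416,154),(492,150),(504,243),(427,251)],[(183,115),(243,133),(199,205),(133,180)]),("tray",.018,[(129,173),(194,161),(208,238),(144,253)],[(428,222),(497,234),(494,317),(417,299)])):
    print(n,tri(np.mean(a,0),np.mean(b,0)));print(np.array([at("top",*p,z)[:2] for p in a]),np.array([at("scene",*p,z)[:2] for p in b]))
print("glue",tri(f((175,480),(230,130),5),f((700,178),(230,165),5)))
E
```

```text
A [0.5445 0.1358 0.0395] 0.0020845888084569655 (544.0, 134.5, 63.8, 46.4, 9.5) (546.2, 136.7, 63.3, 45.1, 10.0)
B [0.5452 0.0047 0.0404] 0.00168893049299195 (545.1, 3.9, 48.0, 66.9, -3.4) (546.5, 6.3, 44.6, 63.8, -4.6)
C [ 0.5483 -0.128   0.0394] 0.002236712875501374 (548.3, -128.1, 48.2, 64.9, -8.3) (549.9, -125.0, 45.1, 63.3, -8.3)
D [0.4474 0.0049 0.0406] 0.0032993129701868952 (448.0, 3.9, 45.9, 64.0, -24.5) (448.6, 7.5, 46.0, 66.1, -24.1)
roller (array([0.6908, 0.0377, 0.0696]), np.float64(0.0007862068696034083))
base [array([0.8392, 0.0397]), array([ 0.8167, -0.0465]), array([ 0.7178, -0.0193]), array([0.7456, 0.0679])]
crate (array([ 0.4951, -0.3658,  0.0136]), np.float64(0.004596233161824301))
[[ 0.6086 -0.259 ]
 [ 0.6159 -0.4494]
 [ 0.3857 -0.4607]
 [ 0.3702 -0.2729]] [[ 0.3881 -0.4517]
 [ 0.374  -0.2691]
 [ 0.615  -0.2472]
 [ 0.6237 -0.4358]]
tray (array([0.4925, 0.3561, 0.0046]), np.float64(0.00461680265698907))
[[0.5755 0.4488]
 [0.6033 0.2904]
 [0.4123 0.2532]
 [0.3793 0.4054]] [[0.4152 0.259 ]
 [0.3775 0.4133]
 [0.5758 0.4516]
 [0.6073 0.2951]]
glue (array([0.437 , 0.1149, 0.0478]), np.float64(0.002564764623628073))
```

```bash
cat >> h.py <<'E'
from scipy.spatial.transform import Rotation as Ro
def pose():
    o=ctrl.get_obs();return o["tool_pos"],Ro.from_euler("xyz",o["orientation"],degrees=True)
def plan(*w,start=None):
    """deltas (tool axes, mm / deg) from the present (or start) pose to waypoints (x,y,z mm,yaw)"""
    p,R=pose() if start is None else (np.array(start[:3])/1e3,Ro.from_euler("xyz",[180,0,start[3]],degrees=True))
    for x in w:
        T=Ro.from_euler("xyz",[180,0,x[3]],degrees=True)
        print(x,"->",np.round(R.inv().apply(np.array(x[:3])/1e3-p)*1e3,1),np.round((R.inv()*T).as_rotvec(degrees=True),1))
E
python3 - <<'E'
from h import *
plan((237,-632,260,-159.5),(690,38,260,-180),(690,38,100,-180))
E
```

```text
(237, -632, 260, -159.5) -> [  0.   -0.4 -70.1] [ 0.1 -0.   0. ]
(690, 38, 260, -180) -> [-659.4  468.   -69.5] [ 0.1 -0.  20.5]
(690, 38, 100, -180) -> [-659.4  467.8   90.5] [ 0.1 -0.  20.5]
```

Emit:
{"fn": "apply_moves", "kwargs": {
  "deltas": [
    {"fingers": 0,"delta_pos": [0,0,-40],"angular": [0,0,0]},
    {"fingers": 0,"delta_pos": [0,0,-70],"angular": [0,0,0]},
    {"fingers": 0,"delta_pos": [-329,234,-70],"angular": [0,0,20.5]},
    {"fingers": 0,"delta_pos": [-329,234,-70],"angular": [0,0,20.5]},
    {"fingers": 0,"delta_pos": [-329,234,-70],"angular": [0,0,20.5]},
    {"fingers": 0,"delta_pos": [-329,234,-70],"angular": [0,0,20.5]},
    {"fingers": 0,"delta_pos": [-329,234,-70],"angular": [0,0,20.5]},
    {"fingers": 0,"delta_pos": [-329,234,-70],"angular": [0,0,20.5]},
    {"fingers": 0,"delta_pos": [-329,234,-70],"angular": [0,0,20.5]},
    {"fingers": 0,"delta_pos": [-329,234,-70],"angular": [0,0,20.5]}
  ]
}}

```text
clock: 1.1
tool_pos: [0.4594, -0.3014, 0.2607]
orientation: [180.0, -0.0, -179.9]
force: [1.5, -1.3, -0.0]
opening: 0.0131
gripper_force: 0.0
```

```bash
python3 - <<'E'
from h import *
o=ctrl.get_obs();print(o["joint_pos"],o["tool_pos"],o["orientation"])
plan((690,38,250,-180),(690,38,100,-180))
E
```

```text
[-1.28440844e+01  6.46003443e+00 -8.79801090e+00 -9.52527565e-03
 -7.47447996e+01 -7.70954642e+01] [ 0.45940939 -0.30140123  0.26070436] [ 1.79990407e+02 -7.20962902e-04 -1.79942055e+02]
(690, 38, 250, -180) -> [-230.9  339.2   10.8] [ 0.  -0.   0.1]
(690, 38, 100, -180) -> [-230.9  339.1  160.8] [ 0.  -0.   0.1]
```

Emit:
{"fn": "apply_moves", "kwargs": {
  "deltas": [
    {"fingers": 0,"delta_pos": [-227,335,10],"angular": [0,0,0]},
    {"fingers": 0,"delta_pos": [-227,335,10],"angular": [0,0,0]},
    {"fingers": 0,"delta_pos": [-227,335,10],"angular": [0,0,0]},
    {"fingers": 0,"delta_pos": [-227,335,10],"angular": [0,0,0]},
    {"fingers": 0,"delta_pos": [-227,335,10],"angular": [0,0,0]},
    {"fingers": 0,"delta_pos": [-227,335,10],"angular": [0,0,0]},
    {"fingers": 0,"delta_pos": [-227,335,10],"angular": [0,0,0]},
    {"fingers": 0,"delta_pos": [-227,335,10],"angular": [0,0,0]},
    {"fingers": 0,"delta_pos": [-227,335,60],"angular": [0,0,0]},
    {"fingers": 0,"delta_pos": [-227,335,110],"angular": [0,0,0]}
  ]
}}

```text
clock: 2.1
tool_pos: [0.6869, 0.0343, 0.1501]
orientation: [179.9, 0.1, -179.8]
force: [-0.7, -0.5, -1.3]
opening: 0.0005
gripper_force: 0.0
```

Emit:
{"fn": "apply_moves", "kwargs": {
  "deltas": [
    {"fingers": 0,"delta_pos": [0,0,30],"angular": [0,0,0]},
    {"fingers": 0,"delta_pos": [0,0,50],"angular": [0,0,0]},
    {"fingers": 0,"delta_pos": [0,0,60],"angular": [0,0,0]},
    {"fingers": 0,"delta_pos": [0,0,60],"angular": [0,0,0]},
    {"fingers": 0,"delta_pos": [0,0,60],"angular": [0,0,0]},
    {"fingers": 0,"delta_pos": [0,0,60],"angular": [0,0,0]},
    {"fingers": 0,"delta_pos": [0,0,60],"angular": [0,0,0]}
  ]
}}

```text
clock: 2.8
tool_pos: [0.6862, 0.032, 0.0926]
orientation: [180.0, 0.1, -179.9]
force: [-0.1, 0.6, 0.2]
opening: 0.0003
gripper_force: 0.0
```

```bash
python3 - <<'E'
from h import *
o=ctrl.get_obs();print(o["tool_pos"],o["force"])
t=ctrl.snapshot("top")[:,:,::-1];s=ctrl.snapshot("scene")[:,:,::-1]
a=cv2.resize(t[60:140,260:340],(400,400),interpolation=2);b=cv2.resize(s[215:305,245:335],(400,400),interpolation=2)
cv2.imwrite("pics/sw2.png",np.hstack([a,b]))
E
```

```text
[0.68624952 0.03195674 0.09261878] [-0.14729901  0.64589427  0.17131384]
```

View pics/sw2.png

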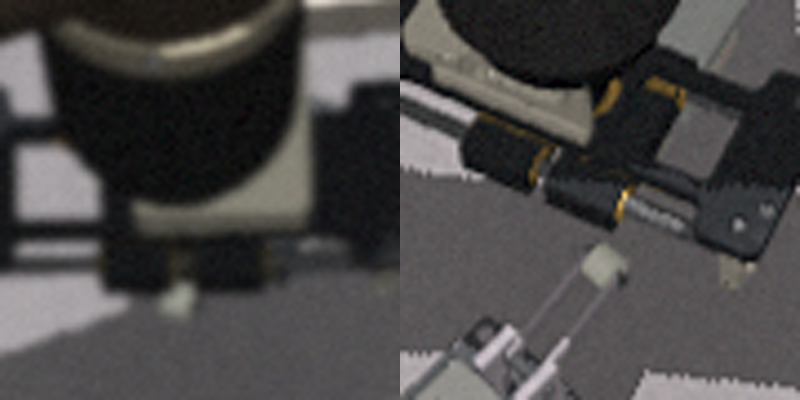

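The fingers stand just over the roller, which is at about crop (605,262) in the scene view. I'll compare the finger gap with the projected TCP before pressing.

```bash
python3 - <<'E'
from h import *
p,_=pose()
for n,o,k in(("scene",(245,215),400/90),("top",(260,60),5)):
    for X in(p,[.6908,.0377,.065],[.6908,.0377,.0696]):
        u=proj(n,X);print(n,(u[0]-o[0]+.5)*k-.5,(u[1]-o[1]+.5)*k-.5)
E
```

```text
scene 193.1508431669242 229.32771195285247
scene 202.5508204685364 267.1189803520866
scene 202.04811111124306 263.16196677656666
top 188.4854633799743 291.19187488948006
top 177.45557130921793 299.78439573023917
top 177.20678447992623 296.7189149819295
```

```bash
python3 - <<'E'
from h import *
t=ctrl.snapshot("top")[:,:,::-1];s=ctrl.snapshot("scene")[:,:,::-1]
a=cv2.resize(t[30:150,220:380],(400,300),interpolation=2);b=cv2.resize(s[180:300,220:380],(800,600),interpolation=2)
b[:225,:300]=cv2.resize(a,(300,225))
cv2.imwrite("pics/g.png",b)
E
```

```text
(no output)
```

View pics/g.png

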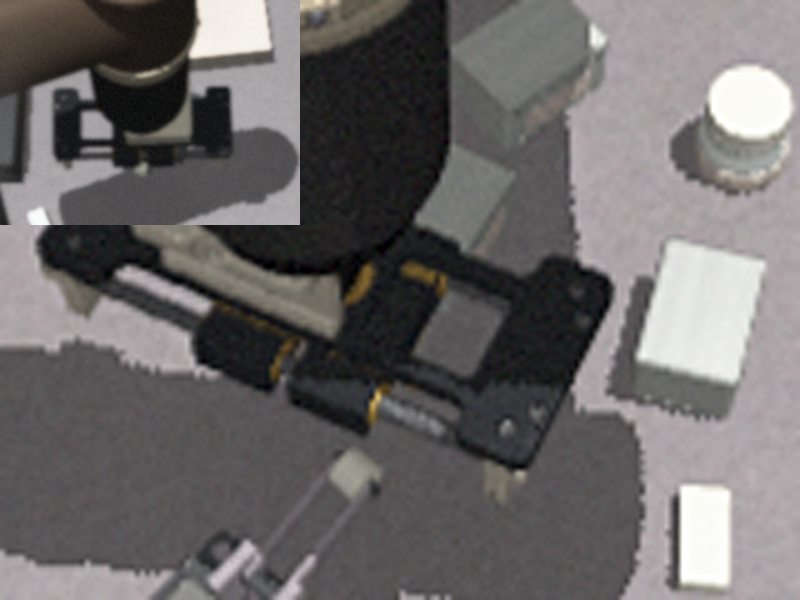

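```bash
python3 - <<'E'
from h import *
p,_=pose();print(p)
for nm,d in {"tcp":(0,0,0),"tip+x+y":(.0095,.021,0),"tip+x-y":(.0095,-.021,0),"root+x0":(.0095,0,.066),"body+x+y":(.039,.096,.066),"body+x-y":(.039,-.096,.066),"body-x+y":(-.039,.096,.066),"body+y":(0,.096,.066)}.items():
    u=proj("scene",p+d);print(nm,(u[0]-220)*5,(u[1]-180)*5)
E
```

```text
[0.68568295 0.03187602 0.09164851]
tcp 340.6626073681713 431.06040760435434
tip+x+y 376.04237555247323 471.30255871913903
tip+x-y 284.1705727896107 430.06337846570545
root+x0 319.5824846867504 379.367708123759
body+x+y 516.0416311920098 549.3984419663698
body+x-y 62.11369398385955 344.8095155311799
body-x+y 602.5093156720749 373.23062319456415
body+y 560.3047110598143 459.21758099707773
```

The visible blocks are slider carriages on the body. The slim fingertips are hidden from these views. I'll go down in small steps, watching force and the roller's blob.

Emit:
{"fn": "apply_moves", "kwargs": {
  "deltas": [
    {"fingers": 0,"delta_pos": [-4,6,5],"angular": [0,0,0]},
    {"fingers": 0,"delta_pos": [-4,6,12],"angular": [0,0,0]},
    {"fingers": 0,"delta_pos": [-4,6,12],"angular": [0,0,0]},
    {"fingers": 0,"delta_pos": [-4,6,12],"angular": [0,0,0]}
  ]
}}

```text
clock: 3.4
tool_pos: [0.6891, 0.0378, 0.0784]
orientation: [-180.0, -0.1, -179.9]
force: [0.6, -0.9, 0.5]
opening: 0.0005
gripper_force: 0.0
```

```bash
cat >> h.py <<'E'
def st():
    o=ctrl.get_obs();print("t",round(o["clock"],2),"p",np.round(o["tool_pos"]*1e3,1),"rpy",np.round(o["orientation"],1),"F",np.round(o["force"],2),"op",round(o["opening"]*1e3,1),"g",round(o["gripper_force"],1))
def roller(sv=None):
    s=ctrl.snapshot("scene").astype(int)[255:300,270:310]
    m=(s.min(2)>150).astype(np.uint8)
    n,l,S,c=cv2.connectedComponentsWithStats(m);print([(S[i,4],np.round(c[i]+[270,255],2)) for i in range(1,n) if S[i,4]>8])
    if sv:cv2.imwrite(sv,cv2.resize(s[:,:,::-1].astype(np.uint8),None,fx=12,fy=12,interpolation=2))
E
python3 - <<'E'
from h import *
st()
s=cv2.imread("pics/scene0.png")[255:300,270:310].min(2);print(np.unique(s//20,return_counts=True))
roller("pics/r1.png");st()
E
```

```text
t 3.4 p [689.1  37.8  78.4] rpy [-1.800e+02 -1.000e-01 -1.799e+02] F [ 0.64 -0.9   0.47] op 0.5 g 0.0
(array([ 2,  3,  4,  5,  6,  7,  8,  9, 10, 11], dtype=uint8), array([  2,  71,  51,  55, 756, 807,  17,  11,  11,  19]))
[(np.int32(14), array([277.5 , 297.57]))]
t 3.45 p [689.4  37.8  78.8] rpy [-180.    -0.  -179.9] F [ 0.13 -0.34 -0.43] op 0.7 g 0.0
```

View pics/r1.png

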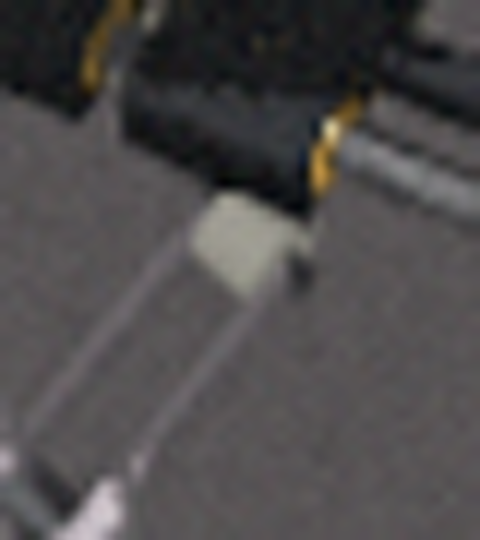

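The roller sits under the TCP; its upper edge is just at the block's lower edge at crop (245,200). I'll descend with force checks.

Emit:
{"fn": "apply_moves", "kwargs": {
  "deltas": [
    {"fingers": 0,"delta_pos": [-1,0,3],"angular": [0,0,0]},
    {"fingers": 0,"delta_pos": [-1,0,6],"angular": [0,0,0]},
    {"fingers": 0,"delta_pos": [-1,0,9],"angular": [0,0,0]},
    {"fingers": 0,"delta_pos": [-1,0,9],"angular": [0,0,0]},
    {"fingers": 0,"delta_pos": [-1,0,9],"angular": [0,0,0]}
  ]
}}

```text
clock: 3.95
tool_pos: [0.6904, 0.0378, 0.07]
orientation: [-180.0, -0.0, -179.9]
force: [-0.4, 1.0, -0.3]
opening: 0.0006
gripper_force: 0.0
```

```bash
python3 - <<'E'
from h import *
F=[]
for i in range(4): ctrl.snapshot("top");F.append(ctrl.get_obs()["force"])
print(np.mean(F,0),np.std(F,0));st()
E
```

```text
[0.15570786 0.21170124 0.00811015] [0.71971456 0.32262813 0.52798067]
t 4.15 p [690.6  37.9  70.3] rpy [ 180.     0.  -179.9] F [-0.94  0.75  0.25] op 0.4 g 0.0
```

Emit:
{"fn": "apply_moves", "kwargs": {
  "deltas": [
    {"fingers": 0,"delta_pos": [0,0,2],"angular": [0,0,0]},
    {"fingers": 0,"delta_pos": [0,0,4],"angular": [0,0,0]},
    {"fingers": 0,"delta_pos": [0,0,4],"angular": [0,0,0]},
    {"fingers": 0,"delta_pos": [0,0,4],"angular": [0,0,0]}
  ]
}}

```text
clock: 4.55
tool_pos: [0.6904, 0.0378, 0.066]
orientation: [-180.0, -0.0, -179.9]
force: [0.8, -0.3, -0.1]
opening: 0.0005
gripper_force: 0.0
```

```bash
python3 - <<'E'
from h import *
F=[]
for i in range(4): ctrl.snapshot("top");F.append(ctrl.get_obs()["force"])
print(np.mean(F,0),np.std(F,0));st()
s=ctrl.snapshot("scene")[:,:,::-1];t=ctrl.snapshot("top")[:,:,::-1]
cv2.imwrite("pics/r2.png",np.hstack([cv2.resize(s[255:300,270:310],(400,450),interpolation=2),cv2.resize(t[95:140,270:310],(400,450),interpolation=2)]))
E
```

```text
[0.23210293 0.29863995 0.07705144] [0.38752187 0.50373681 0.48830399]
t 4.75 p [690.5  37.8  66.2] rpy [ 180.     0.  -179.9] F [-0.13 -0.53 -0.08] op 0.4 g 0.0
```

View pics/r2.png

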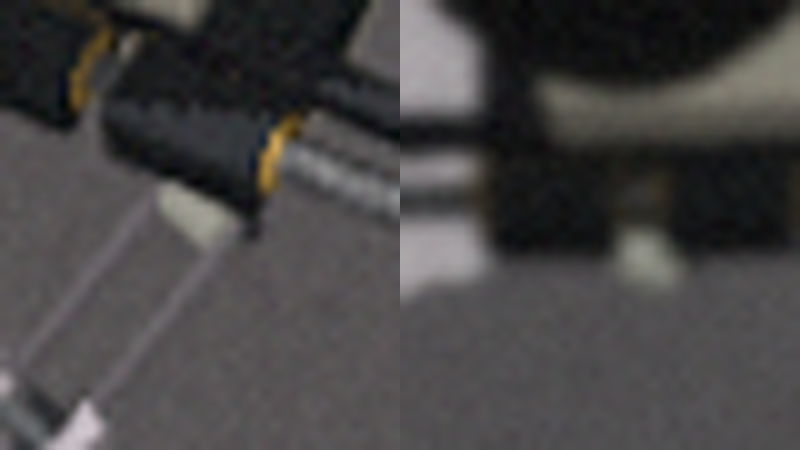

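```bash
python3 - <<'E'
from h import *
def aty(n,u,v,y):
    c,d=ray(n,u,v);return np.round(c+d*(y-c[1])/d[1],4)
print("gap",aty("scene",279.5,267.5,.038))
for z in(.07,.1,.13):
    print(z,at("top",279,120,z),at("top",291,120,z),at("top",297.3,120,z),at("top",310,120,z),at("top",294,119,z))
for y in(.06,.07,.08):print(aty("scene",296,278.5,y),aty("scene",280.5,268.5,y-.028))
E
```

```text
gap [0.7231 0.038  0.1664]
0.07 [0.68854485 0.07617165 0.07      ] [0.68816538 0.0474185  0.07      ] [0.68796597 0.03230891 0.07      ] [0.68756359 0.00182015 0.07      ] [0.69055935 0.04019175 0.07      ]
0.1 [0.6785944  0.07437624 0.1       ] [0.67822626 0.0464815  0.1       ] [0.6780328  0.03182299 0.1       ] [0.67764243 0.00224443 0.1       ] [0.68054876 0.03947049 0.1       ]
0.13 [0.66864395 0.07258084 0.13      ] [0.66828714 0.04554449 0.13      ] [0.66809963 0.03133706 0.13      ] [0.66772128 0.00266872 0.13      ] [0.67053817 0.03874923 0.13      ]
[0.7051 0.06   0.0985] [0.7126 0.032  0.1349]
[0.7209 0.07   0.1428] [0.726  0.042  0.1715]
[0.7368 0.08   0.1871] [0.7393 0.052  0.2082]
```

Emit:
{"fn": "apply_moves", "kwargs": {
  "deltas": [
    {"fingers": 0,"delta_pos": [0,0,2],"angular": [0,0,0]},
    {"fingers": 0,"delta_pos": [0,0,4],"angular": [0,0,0]},
    {"fingers": 0,"delta_pos": [0,0,4],"angular": [0,0,0]},
    {"fingers": 0,"delta_pos": [0,0,4],"angular": [0,0,0]}
  ]
}}

```text
clock: 5.25
tool_pos: [0.6904, 0.0378, 0.0619]
orientation: [-180.0, -0.0, -179.9]
force: [0.1, -0.1, 0.8]
opening: 0.0004
gripper_force: 0.0
```

```bash
cat >> h.py <<'E'
def favg(k=4):
    F=[]
    for i in range(k): ctrl.snapshot("top");F.append(ctrl.get_obs()["force"])
    print("Favg",np.round(np.mean(F,0),2));st()
E
python3 - <<'E'
from h import *
favg()
E
```

```text
Favg [0.09 0.19 0.49]
t 5.45 p [690.5  37.8  62.2] rpy [ 180.     0.  -179.9] F [-0.12  0.66  0.26] op 0.3 g 0.0
```

Emit:
{"fn": "apply_moves", "kwargs": {
  "deltas": [
    {"fingers": 0,"delta_pos": [0,0,2],"angular": [0,0,0]},
    {"fingers": 0,"delta_pos": [0,0,4],"angular": [0,0,0]},
    {"fingers": 0,"delta_pos": [0,0,4],"angular": [0,0,0]},
    {"fingers": 0,"delta_pos": [0,0,4],"angular": [0,0,0]}
  ]
}}

```text
clock: 5.85
tool_pos: [0.6904, 0.0378, 0.058]
orientation: [-180.0, -0.0, -179.9]
force: [0.6, 0.5, 0.4]
opening: 0.0005
gripper_force: 0.0
```

```bash
python3 - <<'E'
from h import *
favg(6)
s=ctrl.snapshot("scene")[:,:,::-1];t=ctrl.snapshot("top")[:,:,::-1]
cv2.imwrite("pics/r3.png",np.hstack([cv2.resize(s[255:300,270:310],(400,450),interpolation=2),cv2.resize(t[95:140,270:310],(400,450),interpolation=2)]))
E
```

```text
Favg [-0.42  0.02  0.32]
t 6.15 p [690.5  37.8  58.2] rpy [-180.     0.  -179.9] F [-0.62 -0.07  0.94] op 0.2 g 0.0
```

View pics/r3.png

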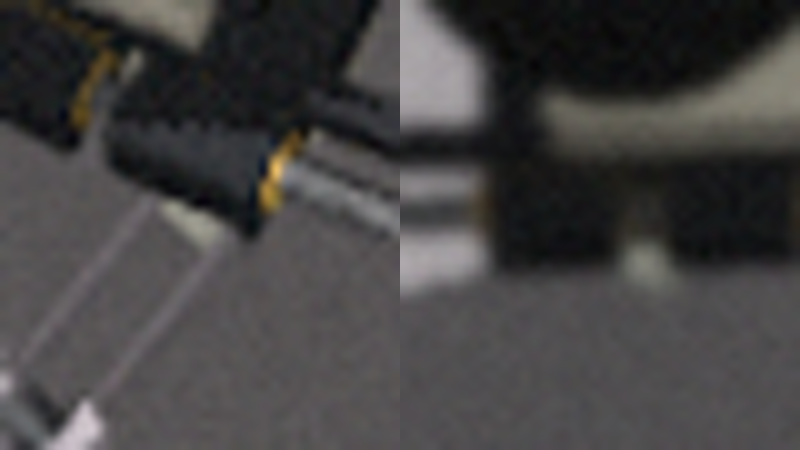

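Emit:
{"fn": "apply_moves", "kwargs": {
  "deltas": [
    {"fingers": 0,"delta_pos": [0,0,2],"angular": [0,0,0]},
    {"fingers": 0,"delta_pos": [0,0,4],"angular": [0,0,0]},
    {"fingers": 0,"delta_pos": [0,0,4],"angular": [0,0,0]},
    {"fingers": 0,"delta_pos": [0,0,4],"angular": [0,0,0]}
  ]
}}

```text
clock: 6.65
tool_pos: [0.6904, 0.0378, 0.0539]
orientation: [-180.0, -0.0, -179.9]
force: [-0.1, 0.4, 0.2]
opening: 0.0004
gripper_force: 0.0
```

```bash
python3 - <<'E'
from h import *
favg(6)
np.set_printoptions(linewidth=200)
s=cv2.imread("pics/r3.png");s0=cv2.imread("pics/r2.png");n=cv2.resize(ctrl.snapshot("scene")[255:300,270:310,::-1],(400,450),interpolation=2)
for im in(s0[:,:400],s[:,:400],n):
    g=cv2.cvtColor(im,6).astype(int);print(g[225:300:5,190:225].mean(1).round().astype(int), g[330,0:130:5])
E
```

```text
Favg [ 0.14 -0.14  0.04]
t 6.95 p [690.5  37.9  54.2] rpy [ 180.     0.  -179.9] F [ 0.45 -0.79  0.44] op 0.3 g 0.0
[147 141 131 122 110 100  94  94  96  95  94  91  88  86  85] [ 87  87  89  90  87  84  86  90  99 103  97  88  83  80  82  86  86  86  88  89  87  86  86  86  84  85]
[137 141 133 122 109 101  96  93  93  94  94  92  89  87  85] [ 88  88  88  87  86  87  89  94 103 106  97  86  82  82  84  86  86  85  85  85  88  90  89  87  88  88]
[ 89 113 125 122 111 102  95  94  96  95  94  92  90  88  86] [ 87  87  87  87  85  85  88  94 100 102  99  93  87  83  84  86  85  84  86  87  86  85  87  89  89  89]
```

Emit:
{"fn": "apply_moves", "kwargs": {
  "deltas": [
    {"fingers": 0,"delta_pos": [0,0,2],"angular": [0,0,0]},
    {"fingers": 0,"delta_pos": [0,0,4],"angular": [0,0,0]},
    {"fingers": 0,"delta_pos": [0,0,4],"angular": [0,0,0]},
    {"fingers": 0,"delta_pos": [0,0,4],"angular": [0,0,0]}
  ]
}}

```text
clock: 7.4
tool_pos: [0.6904, 0.0378, 0.05]
orientation: [-180.0, -0.0, -179.9]
force: [0.8, -0.5, 0.4]
opening: 0.0001
gripper_force: 0.0
```

```bash
python3 - <<'E'
from h import *
favg(6)
s=ctrl.snapshot("scene")[:,:,::-1]
b=cv2.resize(s[200:320,220:380],(800,600),interpolation=2)
t=ctrl.snapshot("top")[:,:,::-1]
b[:225,:300]=cv2.resize(t[70:145,245:345],(300,225),interpolation=2)
cv2.imwrite("pics/g2.png",b)
E
```

```text
Favg [0.43 0.14 0.21]
t 7.7 p [690.5  37.8  50.2] rpy [ 180.     0.  -179.9] F [ 0.1   0.28 -0.41] op 0.3 g 0.0
```

View pics/g2.png

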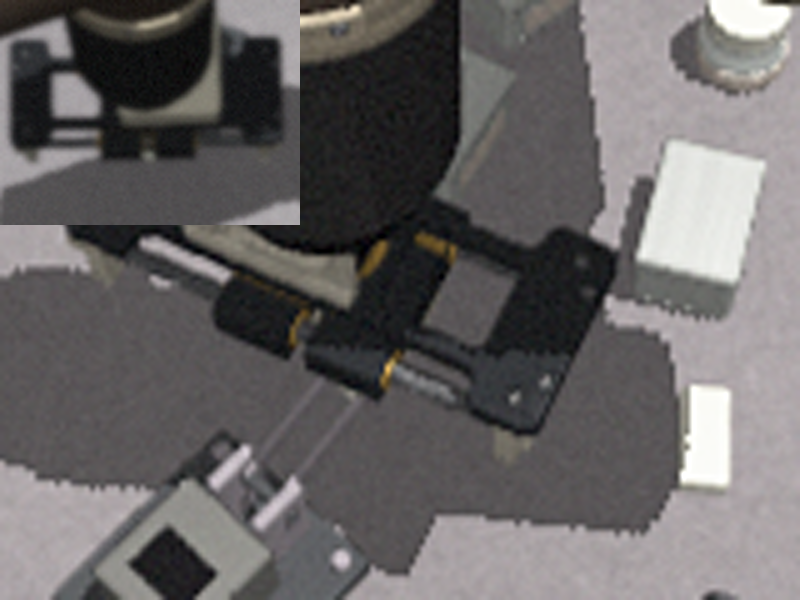

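Emit:
{"fn": "apply_moves", "kwargs": {
  "deltas": [
    {"fingers": 0,"delta_pos": [0,0,2],"angular": [0,0,0]},
    {"fingers": 0,"delta_pos": [0,0,4],"angular": [0,0,0]},
    {"fingers": 0,"delta_pos": [0,0,4],"angular": [0,0,0]},
    {"fingers": 0,"delta_pos": [0,0,4],"angular": [0,0,0]}
  ]
}}

```text
clock: 8.2
tool_pos: [0.6904, 0.0378, 0.0459]
orientation: [-180.0, -0.0, -179.9]
force: [-0.1, 0.7, 0.1]
opening: 0.0003
gripper_force: 0.0
```

```bash
python3 - <<'E'
from h import *
favg(6)
E
```

```text
Favg [ 0.42 -0.2  -0.24]
t 8.5 p [690.5  37.8  46.2] rpy [ 180.     0.  -179.9] F [ 0.34 -0.22 -0.9 ] op 0.4 g 0.0
```

```bash
python3 - <<'E'
from h import *
f=lambda p:(p[0]/3+245-.33,p[1]/3+70-.33)
g=lambda p:(p[0]/5+220-.4,p[1]/5+200-.4)
print("plate +x+y",tri(f((10,45)),g((540,432))))
print("plate -x+y",tri(f((12,145)),g((615,262))))
print("nub +y",tri(f((32,155)),g((505,455))))
print("nub -y",tri(f((268,155)),g((105,275))))
E
```

```text
plate +x+y (array([0.72715678, 0.13555824, 0.19038805]), np.float64(0.0026311631487739157))
plate -x+y (array([0.65443776, 0.13348198, 0.18817148]), np.float64(0.0008208674077364587))
nub +y (array([0.69142544, 0.12153186, 0.06765002]), np.float64(0.024848388065348278))
nub -y (array([ 0.69104605, -0.06741546,  0.06465348]), np.float64(0.02473774809558845))
```

Emit:
{"fn": "apply_moves", "kwargs": {
  "deltas": [
    {"fingers": 0,"delta_pos": [0,0,2],"angular": [0,0,0]},
    {"fingers": 0,"delta_pos": [0,0,4],"angular": [0,0,0]},
    {"fingers": 0,"delta_pos": [0,0,4],"angular": [0,0,0]},
    {"fingers": 0,"delta_pos": [0,0,4],"angular": [0,0,0]}
  ]
}}

```text
clock: 8.9
tool_pos: [0.6904, 0.0378, 0.0419]
orientation: [-180.0, -0.0, -179.9]
force: [0.3, -0.2, -0.3]
opening: 0.0006
gripper_force: 0.0
```

```bash
python3 - <<'E'
from h import *
favg(6);print(ctrl.get_obs()["moment"])
E
```

```text
Favg [ 0.19  0.08 -0.12]
t 9.2 p [690.5  37.8  42.2] rpy [ 180.     0.  -179.9] F [0.62 0.38 0.1 ] op 0.4 g 0.0
[-0.07418051 -0.01164727 -0.00716481]
```

```bash
python3 - <<'E'
from h import *
s=np.mean([ctrl.snapshot("scene") for _ in range(3)],0)[:,:,::-1].astype(np.uint8);a=cv2.imread("pics/scene0.png")
f=lambda i:cv2.resize(i[262:297,268:303],(390,390),interpolation=2)
cv2.imwrite("pics/cmp.png",np.hstack([f(a),f(s)]))
E
```

```text
(no output)
```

View pics/cmp.png

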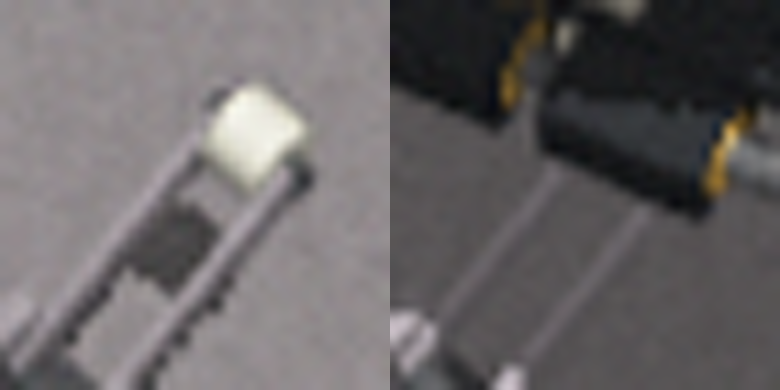

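```bash
python3 - <<'E'
from h import *
s=np.mean([ctrl.snapshot("scene") for _ in range(4)],0)[255:300,270:310,::-1].astype(np.uint8)
n=cv2.resize(s,(480,540),interpolation=2)
r1=cv2.imread("pics/r1.png");r2=cv2.resize(cv2.imread("pics/r2.png")[:,:400],(480,540))
for nm,im in(("r1",r1),("r2",r2),("now",n)):
    g=cv2.GaussianBlur(cv2.cvtColor(im,6),(9,9),2).astype(int)
    print(nm,[(y,40+g[y,40:170].argmax(),150+int(g[y,150:290].argmax())) for y in range(290,430,20)])
E
```

```text
r1 [(290, np.int64(135), 244), (310, np.int64(123), 249), (330, np.int64(103), 233), (350, np.int64(86), 218), (370, np.int64(73), 200), (390, np.int64(55), 184), (410, np.int64(168), 168)]
r2 [(290, np.int64(137), 245), (310, np.int64(121), 247), (330, np.int64(106), 234), (350, np.int64(89), 215), (370, np.int64(74), 204), (390, np.int64(58), 185), (410, np.int64(167), 167)]
now [(290, np.int64(138), 150), (310, np.int64(123), 246), (330, np.int64(104), 232), (350, np.int64(87), 216), (370, np.int64(73), 201), (390, np.int64(56), 185), (410, np.int64(42), 166)]
```

Emit:
{"fn": "apply_moves", "kwargs": {
  "deltas": [
    {"fingers": 0,"delta_pos": [0,0,2],"angular": [0,0,0]},
    {"fingers": 0,"delta_pos": [0,0,4],"angular": [0,0,0]},
    {"fingers": 0,"delta_pos": [0,0,6],"angular": [0,0,0]},
    {"fingers": 0,"delta_pos": [0,0,6],"angular": [0,0,0]},
    {"fingers": 0,"delta_pos": [0,0,6],"angular": [0,0,0]}
  ]
}}

```text
clock: 10.05
tool_pos: [0.6903, 0.0378, 0.0362]
orientation: [-180.0, -0.0, -179.9]
force: [-1.6, 0.7, 2.8]
opening: 0.0002
gripper_force: 1.3
```

```bash
cat >> h.py <<'E'
def lever():
    s=np.mean([ctrl.snapshot("scene") for _ in range(4)],0)[255:300,270:310,::-1].astype(np.uint8)
    n=cv2.resize(s,(480,540),interpolation=2)
    g=cv2.GaussianBlur(cv2.cvtColor(n,6),(9,9),2).astype(int)
    print([(y,40+int(g[y,40:170].argmax()),150+int(g[y,150:290].argmax())) for y in range(290,430,20)])
E
python3 - <<'E'
from h import *
favg(4);lever()
E
```

```text
Favg [-2.72  0.29  2.37]
t 10.25 p [690.4  37.8  36.2] rpy [-180.    -0.  -179.9] F [-2.33  0.3   2.1 ] op 0.6 g 1.4
[(290, 143, 150), (310, 124, 195), (330, 110, 238), (350, 92, 222), (370, 76, 208), (390, 58, 189), (410, 169, 170)]
```

Contact at last, but with a side force of Fx −2.7 N, so the tip meets the roller's outer side. I'll lift, shift toward the hinge and retry.

Emit:
{"fn": "apply_moves", "kwargs": {
  "deltas": [
    {"fingers": 0,"delta_pos": [0,0,-4],"angular": [0,0,0]},
    {"fingers": 0,"delta_pos": [0,0,-10],"angular": [0,0,0]},
    {"fingers": 0,"delta_pos": [-8,0,-10],"angular": [0,0,0]},
    {"fingers": 0,"delta_pos": [-8,0,-10],"angular": [0,0,0]},
    {"fingers": 0,"delta_pos": [-8,0,-7],"angular": [0,0,0]},
    {"fingers": 0,"delta_pos": [-8,0,-5],"angular": [0,0,0]},
    {"fingers": 0,"delta_pos": [-8,0,-5],"angular": [0,0,0]}
  ]
}}

```text
clock: 11.15
tool_pos: [0.6979, 0.0377, 0.0402]
orientation: [-180.0, -0.1, -179.9]
force: [-0.3, 0.3, -0.2]
opening: 0.0003
gripper_force: 0.0
```

```bash
python3 - <<'E'
from h import *
favg(4);lever()
E
```

```text
Favg [ 0.3 -0.4  0.1]
t 11.35 p [698.4  37.8  41.1] rpy [-180.    -0.  -179.9] F [ 0.96 -0.37  0.4 ] op 0.6 g 0.0
[(290, 96, 233), (310, 120, 268), (330, 103, 150), (350, 89, 209), (370, 74, 204), (390, 56, 186), (410, 166, 166)]
```

Emit:
{"fn": "apply_moves", "kwargs": {
  "deltas": [
    {"fingers": 0,"delta_pos": [0,0,2],"angular": [0,0,0]},
    {"fingers": 0,"delta_pos": [0,0,5],"angular": [0,0,0]},
    {"fingers": 0,"delta_pos": [0,0,5],"angular": [0,0,0]},
    {"fingers": 0,"delta_pos": [0,0,5],"angular": [0,0,0]}
  ]
}}

```text
clock: 11.95
tool_pos: [0.6984, 0.0379, 0.0362]
orientation: [-180.0, -0.0, -179.9]
force: [-0.4, -0.2, 3.3]
opening: 0.0005
gripper_force: 1.2
```

```bash
python3 - <<'E'
from h import *
favg(4);lever()
E
```

```text
Favg [-1.1  -0.03  2.26]
t 12.15 p [698.5  37.9  36.3] rpy [ 180.     0.  -179.9] F [-0.68 -0.2   2.89] op 0.6 g 1.2
[(290, 96, 213), (310, 98, 277), (330, 109, 150), (350, 91, 154), (370, 74, 207), (390, 57, 187), (410, 41, 171)]
```

Emit:
{"fn": "apply_moves", "kwargs": {
  "deltas": [
    {"fingers": 0,"delta_pos": [0,0,2],"angular": [0,0,0]},
    {"fingers": 0,"delta_pos": [1,0,4],"angular": [0,0,0]},
    {"fingers": 0,"delta_pos": [1,0,6],"angular": [0,0,0]},
    {"fingers": 0,"delta_pos": [1,0,6],"angular": [0,0,0]},
    {"fingers": 0,"delta_pos": [1,0,6],"angular": [0,0,0]}
  ]
}}

```text
clock: 12.85
tool_pos: [0.6974, 0.038, 0.0302]
orientation: [180.0, -0.0, -179.9]
force: [-3.1, 1.8, 5.0]
opening: 0.0004
gripper_force: 2.5
```

```bash
python3 - <<'E'
from h import *
favg(4);lever()
E
```

```text
Favg [-2.81  2.21  5.14]
t 13.05 p [697.4  38.   30.3] rpy [ 180.    -0.  -179.9] F [-3.52  2.73  4.9 ] op 0.7 g 2.5
[(290, 101, 199), (310, 108, 235), (330, 113, 150), (350, 99, 150), (370, 77, 214), (390, 66, 198), (410, 49, 178)]
```

Emit:
{"fn": "apply_moves", "kwargs": {
  "deltas": [
    {"fingers": 0,"delta_pos": [1,0,2],"angular": [0,0,0]},
    {"fingers": 0,"delta_pos": [1,0,4],"angular": [0,0,0]},
    {"fingers": 0,"delta_pos": [1,0,5],"angular": [0,0,0]},
    {"fingers": 0,"delta_pos": [1,0,5],"angular": [0,0,0]},
    {"fingers": 0,"delta_pos": [1,0,5],"angular": [0,0,0]}
  ]
}}

```text
clock: 13.75
tool_pos: [0.6964, 0.0381, 0.0255]
orientation: [180.0, -0.0, -179.9]
force: [-2.4, 3.0, 7.2]
opening: 0.0005
gripper_force: 3.3
```

```bash
python3 - <<'E'
from h import *
favg(4);lever()
E
```

```text
Favg [-3.22  2.83  7.11]
t 13.95 p [696.4  38.1  25.5] rpy [ 180.     0.  -179.9] F [-4.34  2.89  6.63] op 0.5 g 3.3
[(290, 109, 179), (310, 106, 284), (330, 116, 282), (350, 104, 161), (370, 85, 209), (390, 68, 203), (410, 46, 182)]
```

The press is at about 15–16 mm, with the effective force between the click's 5 N and overtravel's 8 N, and it has been held for about 0.5 s. Now I release.

Emit:
{"fn": "apply_moves", "kwargs": {
  "deltas": [
    {"fingers": 0,"delta_pos": [0,0,0],"angular": [0,0,0]},
    {"fingers": 0,"delta_pos": [0,0,-4],"angular": [0,0,0]},
    {"fingers": 0,"delta_pos": [0,0,-10],"angular": [0,0,0]},
    {"fingers": 0,"delta_pos": [0,0,-20],"angular": [0,0,0]},
    {"fingers": 0,"delta_pos": [0,0,-40],"angular": [0,0,0]},
    {"fingers": 0,"delta_pos": [0,0,-75],"angular": [0,0,0]},
    {"fingers": 80,"delta_pos": [0,0,-100],"angular": [0,0,0]},
    {"fingers": 80,"delta_pos": [0,0,-100],"angular": [0,0,0]},
    {"fingers": 80,"delta_pos": [0,0,-100],"angular": [0,0,0]}
  ]
}}

```text
clock: 15.05
tool_pos: [0.6964, 0.0378, 0.1259]
orientation: [180.0, 0.0, -180.0]
force: [-0.4, 0.9, -0.6]
opening: 0.0192
gripper_force: 0.0
```

```bash
cat >> h.py <<'E'
def tins():
    """tin-top rectangles from the top view, at z=.044: area-filtered bright blobs"""
    i=ctrl.snapshot("top").astype(int);m=((i.min(2)>195)).astype(np.uint8);m[:130]=0;m[330:]=0;m[:,:125]=0;m[:,510:]=0
    for c in cv2.findContours(m,0,1)[0]:
        if not 250<cv2.contourArea(c)<1500: continue
        W=np.float32([at("top",*q[0],.044)[:2]*1e3 for q in c.astype(float)])
        (x,y),(w,h),g=cv2.minAreaRect(W)
        if w<h:g+=90
        print("blob px",c.mean((0,1)).round(),"xy",round(x,1),round(y,1),"size",round(max(w,h)),round(min(w,h)),"yaw",round((g+90)%180-90,1))
E
python3 - <<'E'
from h import *
st();tins()
plan((546,136,130,-170.3),(546,136,60,-170.3))
E
```

```text
t 15.05 p [696.4  37.8 125.9] rpy [ 180.    0. -180.] F [-0.42  0.9  -0.6 ] op 19.2 g 0.0
blob px [255. 181.] xy 545.6 135.7 size 65 46 yaw 9.9
blob px [364. 178.] xy 550.1 -127.9 size 64 44 yaw -8.9
(546, 136, 130, -170.3) -> [149.8  98.4  -5. ] [ 0.  -0.  -9.7]
(546, 136, 60, -170.3) -> [149.7  98.3  65. ] [ 0.  -0.  -9.7]
```

Emit:
{"fn": "apply_moves", "kwargs": {
  "deltas": [
    {"fingers": 80,"delta_pos": [75,49,0],"angular": [0,0,-5]},
    {"fingers": 80,"delta_pos": [150,98,0],"angular": [0,0,-9.7]},
    {"fingers": 80,"delta_pos": [150,98,0],"angular": [0,0,-9.7]},
    {"fingers": 80,"delta_pos": [150,98,0],"angular": [0,0,-9.7]},
    {"fingers": 80,"delta_pos": [150,98,0],"angular": [0,0,-9.7]},
    {"fingers": 80,"delta_pos": [150,98,0],"angular": [0,0,-9.7]},
    {"fingers": 80,"delta_pos": [150,98,20],"angular": [0,0,-9.7]},
    {"fingers": 80,"delta_pos": [150,98,40],"angular": [0,0,-9.7]},
    {"fingers": 80,"delta_pos": [150,98,55],"angular": [0,0,-9.7]},
    {"fingers": 80,"delta_pos": [150,98,55],"angular": [0,0,-9.7]}
  ]
}}

```text
clock: 16.1
tool_pos: [0.5453, 0.134, 0.0672]
orientation: [-179.9, -0.3, -170.3]
force: [-0.6, -0.5, 0.1]
opening: 0.0798
gripper_force: 0.0
```

```bash
python3 - <<'E'
from h import *
favg(2);plan((546,136,20,-170.3));print("eraser",at("top",241,150,.014))
s=ctrl.snapshot("scene")[:,:,::-1];b=cv2.resize(s[160:280,290:450],(800,600),interpolation=2);cv2.imwrite("pics/a1.png",b)
E
```

```text
Favg [0.06 0.51 0.7 ]
t 16.2 p [546.8 135.   69.7] rpy [-1.799e+02 -1.000e-01 -1.703e+02] F [-0.36  0.29  0.65] op 79.7 g 0.0
(546, 136, 20, -170.3) -> [ 0.6  1.2 49.7] [-0.1 -0.1  0. ]
eraser [0.63055929 0.17510301 0.014     ]
```

View pics/a1.png

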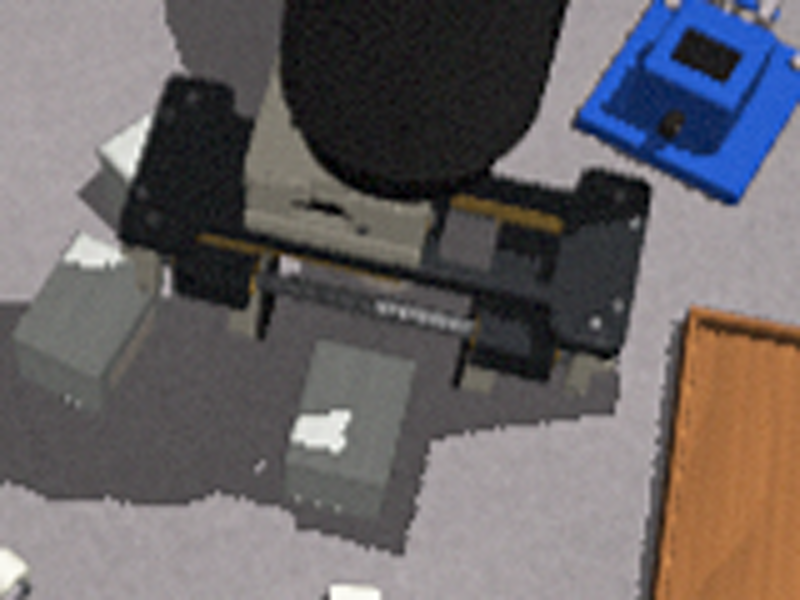

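The picture now shows the open fingertips at crop (260,335) and (465,385), on either side of tin A at (350,430). I'll work out the tip height from them.

```bash
python3 - <<'E'
from h import *
p,R=pose();y=R.apply([0,1,0]);print(y)
for s in(-1,1):
  for z in(0,.02,.035,.05):
    q=p+s*y*.040+[0,0,z];u=proj("scene",q);print(s,z,(u[0]-290)*5,(u[1]-160)*5)
E
```

```text
[-1.68900541e-01  9.85633029e-01 -3.73315580e-04]
-1 0 261.553283004759 359.0918647858837
-1 0.02 263.86454425045343 336.6395808756559
-1 0.035 265.6531462140177 319.2645657564671
-1 0.05 267.49120345641984 301.4091272479317
1 0 441.01369115043667 403.03552315730076
1 0.02 446.61559748388356 381.0911148085704
1 0.035 450.95246531815377 364.10225547304935
1 0.05 455.4108439649866 346.63740051551315
```

Tips sit about 30–35 mm above the reported TCP, which agrees with the lever contact. So the true tip height is reported z + 34, and I go down with force checks.

Emit:
{"fn": "apply_moves", "kwargs": {
  "deltas": [
    {"fingers": 80,"delta_pos": [1,1,40],"angular": [0,0,0]},
    {"fingers": 80,"delta_pos": [1,1,65],"angular": [0,0,0]},
    {"fingers": 80,"delta_pos": [1,1,80],"angular": [0,0,0]},
    {"fingers": 80,"delta_pos": [1,1,80],"angular": [0,0,0]},
    {"fingers": 80,"delta_pos": [1,1,80],"angular": [0,0,0]}
  ]
}}

```text
clock: 16.75
tool_pos: [0.5461, 0.1367, -0.009]
orientation: [180.0, 0.1, -170.2]
force: [-1.2, 0.6, -0.4]
opening: 0.0799
gripper_force: 0.0
```

Emit:
{"fn": "apply_moves", "kwargs": {
  "deltas": [
    {"fingers": 80,"delta_pos": [0,0,6],"angular": [0,0,0]},
    {"fingers": 80,"delta_pos": [0,0,12],"angular": [0,0,0]},
    {"fingers": 80,"delta_pos": [0,0,12],"angular": [0,0,0]},
    {"fingers": 80,"delta_pos": [0,0,12],"angular": [0,0,0]}
  ]
}}

```text
clock: 17.15
tool_pos: [0.5453, 0.1365, -0.0218]
orientation: [180.0, 0.0, -170.2]
force: [0.3, -0.5, -0.7]
opening: 0.0801
gripper_force: 0.0
```

Emit:
{"fn": "apply_moves", "kwargs": {
  "deltas": [
    {"fingers": 35,"delta_pos": [0,0,0],"angular": [0,0,0]},
    {"fingers": 35,"delta_pos": [0,0,0],"angular": [0,0,0]},
    {"fingers": 35,"delta_pos": [0,0,0],"angular": [0,0,0]},
    {"fingers": 35,"delta_pos": [0,0,0],"angular": [0,0,0]},
    {"fingers": 35,"delta_pos": [0,0,0],"angular": [0,0,0]},
    {"fingers": 35,"delta_pos": [0,0,0],"angular": [0,0,0]},
    {"fingers": 35,"delta_pos": [0,0,0],"angular": [0,0,0]},
    {"fingers": 35,"delta_pos": [0,0,0],"angular": [0,0,0]}
  ]
}}

```text
clock: 17.95
tool_pos: [0.5452, 0.1363, -0.0218]
orientation: [-180.0, -0.0, -170.2]
force: [-0.6, -1.8, 0.7]
opening: 0.0457
gripper_force: 30.0
```

Emit:
{"fn": "apply_moves", "kwargs": {
  "deltas": [
    {"fingers": 35,"delta_pos": [0,0,-5],"angular": [0,0,0]},
    {"fingers": 35,"delta_pos": [0,0,-20],"angular": [0,0,0]},
    {"fingers": 35,"delta_pos": [0,0,-40],"angular": [0,0,0]},
    {"fingers": 35,"delta_pos": [0,0,-60],"angular": [0,0,0]},
    {"fingers": 35,"delta_pos": [0,0,-60],"angular": [0,0,0]},
    {"fingers": 35,"delta_pos": [0,0,-60],"angular": [0,0,0]},
    {"fingers": 35,"delta_pos": [0,0,-60],"angular": [0,0,0]}
  ]
}}

```text
clock: 18.65
tool_pos: [0.5441, 0.1361, 0.0367]
orientation: [-180.0, -0.1, -170.3]
force: [-0.2, 0.1, -4.9]
opening: 0.0456
gripper_force: 30.0
```

```bash
python3 - <<'E'
from h import *
favg(6);tins()
E
```

```text
Favg [-0.09 -0.45 -4.72]
t 18.95 p [545.  136.3  37.5] rpy [-1.800e+02 -1.000e-01 -1.702e+02] F [ 0.65 -0.16 -5.36] op 45.8 g 30.0
blob px [310. 221.] xy 447.3 5.8 size 63 47 yaw -27.4
blob px [364. 178.] xy 549.4 -127.9 size 63 44 yaw -8.9
```

Tin A weighs 4.7 N, so it is loaded and goes to the tray.

```bash
python3 - <<'E'
from h import *
plan((540,361,37,-168.8),(540,361,-10,-168.8),(540,361,-16.5,-168.8))
E
```

```text
(540, 361, 37, -168.8) -> [-33.1 222.2   0.6] [-0.  -0.  -1.4]
(540, 361, -10, -168.8) -> [-33.1 222.2  47.6] [-0.  -0.  -1.4]
(540, 361, -16.5, -168.8) -> [-33.1 222.2  54.1] [-0.  -0.  -1.4]
```

Emit:
{"fn": "apply_moves", "kwargs": {
  "deltas": [
    {"fingers": 35,"delta_pos": [-3,20,0],"angular": [0,0,0]},
    {"fingers": 35,"delta_pos": [-8,55,0],"angular": [0,0,0]},
    {"fingers": 35,"delta_pos": [-14,95,0],"angular": [0,0,-1]},
    {"fingers": 35,"delta_pos": [-20,135,0],"angular": [0,0,-1.4]},
    {"fingers": 35,"delta_pos": [-27,175,0],"angular": [0,0,-1.4]},
    {"fingers": 35,"delta_pos": [-31,207,0],"angular": [0,0,-1.4]},
    {"fingers": 35,"delta_pos": [-33,222,0],"angular": [0,0,-1.4]},
    {"fingers": 35,"delta_pos": [-33,222,0],"angular": [0,0,-1.4]},
    {"fingers": 35,"delta_pos": [-33,222,20],"angular": [0,0,-1.4]},
    {"fingers": 35,"delta_pos": [-33,222,35],"angular": [0,0,-1.4]}
  ]
}}

```text
clock: 20.0
tool_pos: [0.5397, 0.36, 0.0022]
orientation: [-180.0, -0.0, -168.9]
force: [-0.6, -0.4, -5.2]
opening: 0.046
gripper_force: 30.0
```

Emit:
{"fn": "apply_moves", "kwargs": {
  "deltas": [
    {"fingers": 35,"delta_pos": [0,0,7],"angular": [0,0,0]},
    {"fingers": 35,"delta_pos": [0,0,12],"angular": [0,0,0]},
    {"fingers": 35,"delta_pos": [0,0,14],"angular": [0,0,0]},
    {"fingers": 35,"delta_pos": [0,0,15],"angular": [0,0,0]},
    {"fingers": 35,"delta_pos": [0,0,16],"angular": [0,0,0]},
    {"fingers": 35,"delta_pos": [0,0,16],"angular": [0,0,0]},
    {"fingers": 35,"delta_pos": [0,0,16],"angular": [0,0,0]}
  ]
}}

```text
clock: 20.7
tool_pos: [0.5403, 0.3611, -0.0125]
orientation: [180.0, 0.0, -168.8]
force: [0.3, -0.1, -4.8]
opening: 0.046
gripper_force: 30.0
```

```bash
python3 - <<'E'
from h import *
favg(4)
E
```

```text
Favg [-0.03 -0.13 -5.07]
t 20.9 p [540.2 361.  -12.7] rpy [ 180.     0.  -168.8] F [-0.26  0.01 -4.08] op 45.5 g 30.0
```

Emit:
{"fn": "apply_moves", "kwargs": {
  "deltas": [
    {"fingers": 35,"delta_pos": [0,0,1.5],"angular": [0,0,0]},
    {"fingers": 35,"delta_pos": [0,0,3],"angular": [0,0,0]},
    {"fingers": 35,"delta_pos": [0,0,4],"angular": [0,0,0]},
    {"fingers": 35,"delta_pos": [0,0,4],"angular": [0,0,0]},
    {"fingers": 35,"delta_pos": [0,0,4],"angular": [0,0,0]}
  ]
}}

```text
clock: 21.4
tool_pos: [0.5401, 0.3608, -0.0168]
orientation: [-180.0, -0.0, -168.8]
force: [-0.7, 0.6, -1.7]
opening: 0.046
gripper_force: 30.0
```

```bash
python3 - <<'E'
from h import *
favg(4)
E
```

```text
Favg [-1.32 -1.09 -1.93]
t 21.6 p [540.1 360.9 -16.8] rpy [ 180.    -0.  -168.8] F [-1.64 -2.09 -1.77] op 45.5 g 30.0
```

Emit:
{"fn": "apply_moves", "kwargs": {
  "deltas": [
    {"fingers": 35,"delta_pos": [0,0,0.5],"angular": [0,0,0]},
    {"fingers": 64,"delta_pos": [0,0,0.5],"angular": [0,0,0]},
    {"fingers": 64,"delta_pos": [0,0,0.5],"angular": [0,0,0]},
    {"fingers": 64,"delta_pos": [0,0,0.5],"angular": [0,0,0]},
    {"fingers": 64,"delta_pos": [0,0,0.5],"angular": [0,0,0]},
    {"fingers": 70,"delta_pos": [0,0,-10],"angular": [0,0,0]},
    {"fingers": 80,"delta_pos": [0,0,-40],"angular": [0,0,0]},
    {"fingers": 80,"delta_pos": [0,0,-75],"angular": [0,0,0]},
    {"fingers": 80,"delta_pos": [0,0,-75],"angular": [0,0,0]},
    {"fingers": 80,"delta_pos": [0,0,-75],"angular": [0,0,0]}
  ]
}}

```text
clock: 22.6
tool_pos: [0.5407, 0.3616, 0.06]
orientation: [179.9, 0.1, -168.8]
force: [0.6, -0.6, -0.5]
opening: 0.0799
gripper_force: 0.0
```

```bash
python3 - <<'E'
from h import *
st();tins();plan((546,6,60,-183.8))
E
```

```text
t 22.6 p [540.7 361.6  60. ] rpy [ 1.799e+02  1.000e-01 -1.688e+02] F [ 0.58 -0.56 -0.51] op 79.9 g 0.0
blob px [310. 221.] xy 446.6 5.5 size 64 46 yaw -27.4
blob px [309. 180.] xy 546.0 5.6 size 64 45 yaw -5.2
blob px [364. 178.] xy 549.8 -127.7 size 64 44 yaw -8.5
(546, 6, 60, -183.8) -> [  62.8 -349.4   -1.6] [ 0.   0.  14.9]
```

Emit:
{"fn": "apply_moves", "kwargs": {
  "deltas": [
    {"fingers": 80,"delta_pos": [63,-349,0],"angular": [0,0,15.5]},
    {"fingers": 80,"delta_pos": [63,-349,0],"angular": [0,0,15.5]},
    {"fingers": 80,"delta_pos": [63,-349,0],"angular": [0,0,15.5]},
    {"fingers": 80,"delta_pos": [63,-349,0],"angular": [0,0,15.5]},
    {"fingers": 80,"delta_pos": [63,-349,0],"angular": [0,0,15.5]},
    {"fingers": 80,"delta_pos": [63,-349,0],"angular": [0,0,15.5]},
    {"fingers": 80,"delta_pos": [63,-349,0],"angular": [0,0,15.5]},
    {"fingers": 80,"delta_pos": [63,-349,0],"angular": [0,0,15.5]},
    {"fingers": 80,"delta_pos": [63,-349,0],"angular": [0,0,15.5]},
    {"fingers": 80,"delta_pos": [63,-349,0],"angular": [0,0,15.5]}
  ]
}}

```text
clock: 23.65
tool_pos: [0.5457, 0.0066, 0.0576]
orientation: [-180.0, -0.0, 175.6]
force: [0.1, -1.0, 0.3]
opening: 0.0803
gripper_force: 0.0
```

```bash
python3 - <<'E'
from h import *
st();tins();plan((546,6,-22,-184.5))
E
```

```text
t 23.65 p [545.7   6.6  57.6] rpy [-180.    -0.   175.6] F [ 0.06 -1.04  0.32] op 80.3 g 0.0
(546, 6, -22, -184.5) -> [-0.3 -1.1 79.7] [-0.  -0.   0.2]
```

Emit:
{"fn": "apply_moves", "kwargs": {
  "deltas": [
    {"fingers": 80,"delta_pos": [0,-1,40],"angular": [0,0,0]},
    {"fingers": 80,"delta_pos": [0,-1,65],"angular": [0,0,0]},
    {"fingers": 80,"delta_pos": [0,-1,79],"angular": [0,0,0]},
    {"fingers": 80,"delta_pos": [0,-1,79],"angular": [0,0,0]},
    {"fingers": 80,"delta_pos": [0,-1,79],"angular": [0,0,0]},
    {"fingers": 35,"delta_pos": [0,-1,79],"angular": [0,0,0]},
    {"fingers": 35,"delta_pos": [0,-1,79],"angular": [0,0,0]},
    {"fingers": 35,"delta_pos": [0,-1,79],"angular": [0,0,0]},
    {"fingers": 35,"delta_pos": [0,-1,79],"angular": [0,0,0]},
    {"fingers": 35,"delta_pos": [0,-1,79],"angular": [0,0,0]}
  ]
}}

```text
clock: 24.7
tool_pos: [0.5458, 0.0051, -0.0206]
orientation: [-180.0, 0.0, 175.6]
force: [-0.8, 0.3, 5.5]
opening: 0.0458
gripper_force: 30.5
```

Emit:
{"fn": "apply_moves", "kwargs": {
  "deltas": [
    {"fingers": 35,"delta_pos": [0,0,0],"angular": [0,0,0]},
    {"fingers": 35,"delta_pos": [0,0,0],"angular": [0,0,0]},
    {"fingers": 35,"delta_pos": [0,0,0],"angular": [0,0,0]},
    {"fingers": 35,"delta_pos": [0,0,-5],"angular": [0,0,0]},
    {"fingers": 35,"delta_pos": [0,0,-20],"angular": [0,0,0]},
    {"fingers": 35,"delta_pos": [0,0,-45],"angular": [0,0,0]},
    {"fingers": 35,"delta_pos": [0,0,-75],"angular": [0,0,0]},
    {"fingers": 35,"delta_pos": [0,0,-80],"angular": [0,0,0]},
    {"fingers": 35,"delta_pos": [0,0,-80],"angular": [0,0,0]},
    {"fingers": 35,"delta_pos": [0,0,-80],"angular": [0,0,0]}
  ]
}}

```text
clock: 25.7
tool_pos: [0.5444, 0.0051, 0.0575]
orientation: [-180.0, -0.1, 175.6]
force: [-0.5, 0.9, -6.8]
opening: 0.0457
gripper_force: 30.0
```

```bash
python3 - <<'E'
from h import *
favg(5);tins()
for k in(-74,0,74):
    a=np.radians(4.3);c=(497+k*np.cos(a),-361+k*np.sin(a));plan((*c,58,-175.7),(*c,-12,-175.7))
plan((446,343,60,-168.8))
E
```

```text
Favg [-0.07  0.25 -6.76]
t 25.95 p [545.1   5.1  58. ] rpy [-1.800e+02 -1.000e-01  1.756e+02] F [ 0.1   0.16 -6.8 ] op 45.7 g 30.0
(np.float64(423.2083001191414), np.float64(-366.54842578514825), 58, -175.7) -> [  93.6 -379.9    0.6] [-0.  -0.1 -8.6]
(np.float64(423.2083001191414), np.float64(-366.54842578514825), -12, -175.7) -> [  93.5 -379.9   70.6] [-0.  -0.1 -8.6]
(np.float64(497.0), np.float64(-361.0), 58, -175.7) -> [  20.4 -368.8    0.5] [-0.  -0.1 -8.6]
(np.float64(497.0), np.float64(-361.0), -12, -175.7) -> [  20.3 -368.7   70.5] [-0.  -0.1 -8.6]
(np.float64(570.7916998808586), np.float64(-355.45157421485175), 58, -175.7) -> [ -52.7 -357.6    0.4] [-0.  -0.1 -8.6]
(np.float64(570.7916998808586), np.float64(-355.45157421485175), -12, -175.7) -> [ -52.8 -357.6   70.4] [-0.  -0.1 -8.6]
(446, 343, 60, -168.8) -> [124.6 329.3  -1.7] [ -0.   -0.1 -15.5]
```

Emit:
{"fn": "apply_moves", "kwargs": {
  "deltas": [
    {"fingers": 35,"delta_pos": [7,19,0],"angular": [0,0,-1]},
    {"fingers": 35,"delta_pos": [20,53,0],"angular": [0,0,-3]},
    {"fingers": 35,"delta_pos": [36,95,0],"angular": [0,0,-5]},
    {"fingers": 35,"delta_pos": [52,137,0],"angular": [0,0,-7]},
    {"fingers": 35,"delta_pos": [68,179,0],"angular": [0,0,-9]},
    {"fingers": 35,"delta_pos": [84,221,0],"angular": [0,0,-11]},
    {"fingers": 35,"delta_pos": [100,263,0],"angular": [0,0,-13]},
    {"fingers": 35,"delta_pos": [113,298,0],"angular": [0,0,-15]},
    {"fingers": 35,"delta_pos": [121,320,0],"angular": [0,0,-15.5]},
    {"fingers": 35,"delta_pos": [125,329,0],"angular": [0,0,-15.5]}
  ]
}}

```text
clock: 27.0
tool_pos: [0.4454, 0.3453, 0.0588]
orientation: [180.0, 0.0, -168.7]
force: [0.3, -0.5, -7.0]
opening: 0.0458
gripper_force: 30.0
```

Emit:
{"fn": "apply_moves", "kwargs": {
  "deltas": [
    {"fingers": 35,"delta_pos": [0,0,5],"angular": [0,0,0]},
    {"fingers": 35,"delta_pos": [0,0,20],"angular": [0,0,0]},
    {"fingers": 35,"delta_pos": [0,0,40],"angular": [0,0,0]},
    {"fingers": 35,"delta_pos": [0,0,55],"angular": [0,0,0]},
    {"fingers": 35,"delta_pos": [0,0,65],"angular": [0,0,0]},
    {"fingers": 35,"delta_pos": [0,0,69],"angular": [0,0,0]},
    {"fingers": 35,"delta_pos": [0,0,70],"angular": [0,0,0]},
    {"fingers": 35,"delta_pos": [0,0,70],"angular": [0,0,0]},
    {"fingers": 35,"delta_pos": [0,0,70],"angular": [0,0,0]}
  ]
}}

```text
clock: 27.9
tool_pos: [0.4465, 0.3432, -0.0102]
orientation: [180.0, 0.1, -168.8]
force: [0.4, 0.6, -6.6]
opening: 0.0459
gripper_force: 30.0
```

```bash
python3 - <<'E'
from h import *
favg(4)
E
```

```text
Favg [ 0.17  0.26 -6.62]
t 28.1 p [446.2 343.1 -10.4] rpy [ 180.     0.  -168.8] F [ 0.21  0.6  -6.69] op 45.6 g 30.0
```

Emit:
{"fn": "apply_moves", "kwargs": {
  "deltas": [
    {"fingers": 35,"delta_pos": [0,0,2],"angular": [0,0,0]},
    {"fingers": 35,"delta_pos": [0,0,3.5],"angular": [0,0,0]},
    {"fingers": 35,"delta_pos": [0,0,4.5],"angular": [0,0,0]},
    {"fingers": 35,"delta_pos": [0,0,4.5],"angular": [0,0,0]},
    {"fingers": 35,"delta_pos": [0,0,4.5],"angular": [0,0,0]}
  ]
}}

```text
clock: 28.6
tool_pos: [0.446, 0.3428, -0.0155]
orientation: [-180.0, -0.0, -168.8]
force: [-0.4, 0.2, -6.3]
opening: 0.0464
gripper_force: 30.0
```

```bash
python3 - <<'E'
from h import *
favg(4)
E
```

```text
Favg [-0.13  0.   -6.9 ]
t 28.8 p [446.  342.8 -15.4] rpy [-180.    -0.  -168.8] F [ 0.27  0.2  -6.87] op 46.0 g 30.0
```

Emit:
{"fn": "apply_moves", "kwargs": {
  "deltas": [
    {"fingers": 35,"delta_pos": [0,0,0.7],"angular": [0,0,0]},
    {"fingers": 35,"delta_pos": [0,0,1.4],"angular": [0,0,0]},
    {"fingers": 35,"delta_pos": [0,0,1.4],"angular": [0,0,0]},
    {"fingers": 35,"delta_pos": [0,0,1.4],"angular": [0,0,0]}
  ]
}}

```text
clock: 29.2
tool_pos: [0.4461, 0.3429, -0.0156]
orientation: [180.0, 0.0, -168.8]
force: [-4.7, -2.7, 7.5]
opening: 0.0457
gripper_force: 30.0
```

```bash
python3 - <<'E'
from h import *
favg(3)
E
```

```text
Favg [-4.49 -1.77  7.02]
t 29.35 p [446.1 342.9 -15.6] rpy [ 180.     0.  -168.8] F [-4.94 -1.17  7.04] op 45.8 g 30.0
```

Seated, pressing 7 N. I release and raise, then check all.

Emit:
{"fn": "apply_moves", "kwargs": {
  "deltas": [
    {"fingers": 35,"delta_pos": [0,0,-0.7],"angular": [0,0,0]},
    {"fingers": 64,"delta_pos": [0,0,-0.7],"angular": [0,0,0]},
    {"fingers": 64,"delta_pos": [0,0,-0.7],"angular": [0,0,0]},
    {"fingers": 64,"delta_pos": [0,0,-0.7],"angular": [0,0,0]},
    {"fingers": 64,"delta_pos": [0,0,-0.7],"angular": [0,0,0]},
    {"fingers": 70,"delta_pos": [0,0,-10],"angular": [0,0,0]},
    {"fingers": 80,"delta_pos": [0,0,-40],"angular": [0,0,0]},
    {"fingers": 80,"delta_pos": [0,0,-75],"angular": [0,0,0]},
    {"fingers": 80,"delta_pos": [0,0,-75],"angular": [0,0,0]},
    {"fingers": 80,"delta_pos": [0,0,-75],"angular": [0,0,0]}
  ]
}}

```text
clock: 30.35
tool_pos: [0.4465, 0.3436, 0.0598]
orientation: [179.9, 0.1, -168.8]
force: [-0.7, -0.4, -0.1]
opening: 0.08
gripper_force: 0.0
```

```bash
python3 - <<'E'
from h import *
st();tins();plan((447,5.5,60,-206))
E
```

```text
t 30.35 p [446.5 343.6  59.8] rpy [ 1.799e+02  1.000e-01 -1.688e+02] F [-0.69 -0.42 -0.09] op 80.0 g 0.0
blob px [310. 221.] xy 447.4 5.5 size 64 46 yaw -24.8
blob px [161. 184.] xy 540.0 362.2 size 62 44 yaw 11.2
blob px [364. 178.] xy 549.4 -127.8 size 63 44 yaw -9.2
(447, 5.5, 60, -206) -> [  64.2 -331.2   -1.6] [ 0.1  0.  37.1]
```

Emit:
{"fn": "apply_moves", "kwargs": {
  "deltas": [
    {"fingers": 80,"delta_pos": [64,-331,0],"angular": [0,0,36]},
    {"fingers": 80,"delta_pos": [64,-331,0],"angular": [0,0,36]},
    {"fingers": 80,"delta_pos": [64,-331,0],"angular": [0,0,36]},
    {"fingers": 80,"delta_pos": [64,-331,0],"angular": [0,0,36]},
    {"fingers": 80,"delta_pos": [64,-331,0],"angular": [0,0,36]},
    {"fingers": 80,"delta_pos": [64,-331,0],"angular": [0,0,36]},
    {"fingers": 80,"delta_pos": [64,-331,0],"angular": [0,0,36]},
    {"fingers": 80,"delta_pos": [64,-331,0],"angular": [0,0,36]},
    {"fingers": 80,"delta_pos": [64,-331,0],"angular": [0,0,36]},
    {"fingers": 80,"delta_pos": [64,-331,0],"angular": [0,0,36]}
  ]
}}

```text
clock: 31.4
tool_pos: [0.4472, 0.006, 0.0578]
orientation: [-180.0, -0.0, 155.2]
force: [0.7, 0.6, 0.2]
opening: 0.0799
gripper_force: 0.0
```

```bash
python3 - <<'E'
from h import *
st();tins();plan((447.2,5.5,-21,-204.7))
E
```

```text
t 31.4 p [447.2   6.   57.8] rpy [-180.    -0.   155.2] F [0.69 0.58 0.18] op 79.9 g 0.0
blob px [165. 219.] xy 457.0 346.2 size 44 41 yaw -78.1
blob px [161. 185.] xy 539.9 362.1 size 63 45 yaw 11.4
blob px [364. 176.] xy 552.3 -128.1 size 57 46 yaw -2.2
(447.2, 5.5, -21, -204.7) -> [-0.3 -0.8 78.9] [-0.  -0.  -0.1]
```

Emit:
{"fn": "apply_moves", "kwargs": {
  "deltas": [
    {"fingers": 80,"delta_pos": [0,-0.5,40],"angular": [0,0,0]},
    {"fingers": 80,"delta_pos": [0,-0.5,65],"angular": [0,0,0]},
    {"fingers": 80,"delta_pos": [0,-0.5,79],"angular": [0,0,0]},
    {"fingers": 80,"delta_pos": [0,-0.5,79],"angular": [0,0,0]},
    {"fingers": 80,"delta_pos": [0,-0.5,79],"angular": [0,0,0]},
    {"fingers": 35,"delta_pos": [0,-0.5,79],"angular": [0,0,0]},
    {"fingers": 35,"delta_pos": [0,-0.5,79],"angular": [0,0,0]},
    {"fingers": 35,"delta_pos": [0,-0.5,79],"angular": [0,0,0]},
    {"fingers": 35,"delta_pos": [0,-0.5,79],"angular": [0,0,0]},
    {"fingers": 35,"delta_pos": [0,-0.5,79],"angular": [0,0,0]}
  ]
}}

```text
clock: 32.45
tool_pos: [0.4472, 0.0052, -0.0205]
orientation: [180.0, 0.0, 155.1]
force: [-1.3, 1.0, 6.0]
opening: 0.0458
gripper_force: 30.5
```

Emit:
{"fn": "apply_moves", "kwargs": {
  "deltas": [
    {"fingers": 35,"delta_pos": [0,0,0],"angular": [0,0,0]},
    {"fingers": 35,"delta_pos": [0,0,0],"angular": [0,0,0]},
    {"fingers": 35,"delta_pos": [0,0,0],"angular": [0,0,0]},
    {"fingers": 35,"delta_pos": [0,0,-5],"angular": [0,0,0]},
    {"fingers": 35,"delta_pos": [0,0,-20],"angular": [0,0,0]},
    {"fingers": 35,"delta_pos": [0,0,-45],"angular": [0,0,0]},
    {"fingers": 35,"delta_pos": [0,0,-75],"angular": [0,0,0]},
    {"fingers": 35,"delta_pos": [0,0,-80],"angular": [0,0,0]},
    {"fingers": 35,"delta_pos": [0,0,-80],"angular": [0,0,0]},
    {"fingers": 35,"delta_pos": [0,0,-80],"angular": [0,0,0]}
  ]
}}

```text
clock: 33.45
tool_pos: [0.4464, 0.005, 0.0585]
orientation: [-180.0, -0.0, 155.1]
force: [-0.4, -0.4, -1.8]
opening: 0.0456
gripper_force: 30.0
```

```bash
python3 - <<'E'
from h import *
favg(5);tins()
for k in(-40,40):
    a=np.radians(4.3);c=(round(497+k*np.cos(a)),round(-361+k*np.sin(a)));plan((*c,70,-175.7))
E
```

```text
Favg [-0.1   0.03 -1.22]
t 33.7 p [446.6   5.   58.4] rpy [-1.799e+02 -1.000e-01  1.552e+02] F [ 0.38 -0.07 -1.7 ] op 45.7 g 30.0
blob px [165. 219.] xy 457.0 346.2 size 44 41 yaw -78.1
blob px [161. 185.] xy 540.0 362.0 size 63 45 yaw 11.0
blob px [364. 176.] xy 550.8 -127.9 size 63 44 yaw -8.5
(457, -364, 70, -175.7) -> [-164.4 -330.6  -11.3] [ -0.   -0.1 -29.1]
(537, -358, 70, -175.7) -> [-234.5 -291.5  -11.4] [ -0.   -0.1 -29.1]
```

Tin D is empty (1.2 N), so it goes to the crate.

Emit:
{"fn": "apply_moves", "kwargs": {
  "deltas": [
    {"fingers": 35,"delta_pos": [-9,-18,0],"angular": [0,0,-2]},
    {"fingers": 35,"delta_pos": [-26,-52,-5],"angular": [0,0,-6]},
    {"fingers": 35,"delta_pos": [-46,-92,-5],"angular": [0,0,-10]},
    {"fingers": 35,"delta_pos": [-66,-132,-5],"angular": [0,0,-15]},
    {"fingers": 35,"delta_pos": [-86,-172,-5],"angular": [0,0,-20]},
    {"fingers": 35,"delta_pos": [-106,-212,-5],"angular": [0,0,-25]},
    {"fingers": 35,"delta_pos": [-126,-252,-5],"angular": [0,0,-29]},
    {"fingers": 35,"delta_pos": [-146,-292,-5],"angular": [0,0,-29]},
    {"fingers": 35,"delta_pos": [-159,-318,-5],"angular": [0,0,-29]},
    {"fingers": 35,"delta_pos": [-164,-330,-5],"angular": [0,0,-29]}
  ]
}}

```text
clock: 34.75
tool_pos: [0.4568, -0.3656, 0.0633]
orientation: [180.0, -0.1, -176.0]
force: [-0.7, 1.1, -0.8]
opening: 0.0455
gripper_force: 30.0
```

```bash
python3 - <<'E'
from h import *
st();tins();plan((457,-364,-10,-175.7))
print("box",at("top",512,80,0),at("top",512,165,0),at("top",545,165,.15))
E
```

```text
t 34.75 p [ 456.8 -365.6   63.3] rpy [ 1.80e+02 -1.00e-01 -1.76e+02] F [-0.69  1.09 -0.79] op 45.5 g 30.0
blob px [167. 224.] xy 446.2 343.9 size 63 45 yaw 11.6
blob px [161. 185.] xy 539.8 362.0 size 63 45 yaw 11.0
blob px [364. 178.] xy 549.6 -127.8 size 63 44 yaw -9.2
(457, -364, -10, -175.7) -> [-0.6  1.9 73.2] [ 0.  -0.1 -0.3]
box [ 0.81282957 -0.53289479  0.        ] [ 0.58460427 -0.51359594  0.        ] [ 0.55145335 -0.51317882  0.15      ]
```

Emit:
{"fn": "apply_moves", "kwargs": {
  "deltas": [
    {"fingers": 35,"delta_pos": [0,1,10],"angular": [0,0,0]},
    {"fingers": 35,"delta_pos": [0,1,30],"angular": [0,0,0]},
    {"fingers": 35,"delta_pos": [0,1,50],"angular": [0,0,0]},
    {"fingers": 35,"delta_pos": [0,1,64],"angular": [0,0,0]},
    {"fingers": 35,"delta_pos": [0,1,72],"angular": [0,0,0]},
    {"fingers": 35,"delta_pos": [0,1,75],"angular": [0,0,0]},
    {"fingers": 35,"delta_pos": [0,1,76],"angular": [0,0,0]},
    {"fingers": 35,"delta_pos": [0,1,76],"angular": [0,0,0]},
    {"fingers": 35,"delta_pos": [0,1,76],"angular": [0,0,0]}
  ]
}}

```text
clock: 35.7
tool_pos: [0.4577, -0.3622, -0.0111]
orientation: [-180.0, 0.1, -175.8]
force: [-0.3, -0.4, -1.8]
opening: 0.0457
gripper_force: 30.0
```

```bash
python3 - <<'E'
from h import *
favg(4)
E
```

```text
Favg [-0.26  0.12 -1.13]
t 35.9 p [ 457.4 -362.3  -11.4] rpy [-180.     0.  -175.9] F [-0.37 -0.04 -1.16] op 45.2 g 30.0
```

Emit:
{"fn": "apply_moves", "kwargs": {
  "deltas": [
    {"fingers": 35,"delta_pos": [0,0,2],"angular": [0,0,0]},
    {"fingers": 35,"delta_pos": [0,0,3.5],"angular": [0,0,0]},
    {"fingers": 35,"delta_pos": [0,0,4.5],"angular": [0,0,0]},
    {"fingers": 35,"delta_pos": [0,0,4.5],"angular": [0,0,0]},
    {"fingers": 35,"delta_pos": [0,0,4.5],"angular": [0,0,0]}
  ]
}}

```text
clock: 36.4
tool_pos: [0.4572, -0.3622, -0.0155]
orientation: [-180.0, 0.0, -175.8]
force: [-1.1, 2.2, 8.2]
opening: 0.046
gripper_force: 30.0
```

```bash
python3 - <<'E'
from h import *
favg(4)
E
```

```text
Favg [-2.26  2.3   8.35]
t 36.6 p [ 457.2 -362.2  -15.5] rpy [-180.     0.  -175.8] F [-1.26  1.89  8.54] op 45.8 g 30.0
```

Seated. Release, raise, then tin C.

Emit:
{"fn": "apply_moves", "kwargs": {
  "deltas": [
    {"fingers": 35,"delta_pos": [0,0,-0.7],"angular": [0,0,0]},
    {"fingers": 64,"delta_pos": [0,0,-0.7],"angular": [0,0,0]},
    {"fingers": 64,"delta_pos": [0,0,-0.7],"angular": [0,0,0]},
    {"fingers": 64,"delta_pos": [0,0,-0.7],"angular": [0,0,0]},
    {"fingers": 64,"delta_pos": [0,0,-0.7],"angular": [0,0,0]},
    {"fingers": 64,"delta_pos": [0,0,-10],"angular": [0,0,0]},
    {"fingers": 64,"delta_pos": [0,0,-40],"angular": [0,0,0]},
    {"fingers": 80,"delta_pos": [0,0,-75],"angular": [0,0,0]},
    {"fingers": 80,"delta_pos": [0,0,-75],"angular": [0,0,0]},
    {"fingers": 80,"delta_pos": [0,0,-75],"angular": [0,0,0]}
  ]
}}

```text
clock: 37.6
tool_pos: [0.458, -0.3624, 0.0603]
orientation: [-179.9, 0.2, -175.8]
force: [-0.5, 0.5, -0.7]
opening: 0.0787
gripper_force: 0.0
```

```bash
python3 - <<'E'
from h import *
st();tins();plan((550,-127,60,-188.6))
E
```

```text
t 37.6 p [ 458.  -362.4   60.3] rpy [-179.9    0.2 -175.8] F [-0.51  0.53 -0.67] op 78.7 g 0.0
blob px [167. 224.] xy 446.1 344.0 size 63 45 yaw 11.2
blob px [161. 185.] xy 539.8 361.9 size 63 45 yaw 11.0
blob px [364. 178.] xy 549.6 -127.7 size 63 44 yaw -9.2
(550, -127, 60, -188.6) -> [-109.5  227.7   -0.7] [-0.   0.1 12.7]
```

Emit:
{"fn": "apply_moves", "kwargs": {
  "deltas": [
    {"fingers": 80,"delta_pos": [-109,227,0],"angular": [0,0,12.7]},
    {"fingers": 80,"delta_pos": [-109,227,0],"angular": [0,0,12.7]},
    {"fingers": 80,"delta_pos": [-109,227,0],"angular": [0,0,12.7]},
    {"fingers": 80,"delta_pos": [-109,227,0],"angular": [0,0,12.7]},
    {"fingers": 80,"delta_pos": [-109,227,0],"angular": [0,0,12.7]},
    {"fingers": 80,"delta_pos": [-109,227,0],"angular": [0,0,12.7]},
    {"fingers": 80,"delta_pos": [-109,227,0],"angular": [0,0,12.7]},
    {"fingers": 80,"delta_pos": [-109,227,0],"angular": [0,0,12.7]}
  ]
}}

```text
clock: 38.45
tool_pos: [0.5485, -0.1282, 0.0579]
orientation: [-180.0, -0.1, 171.5]
force: [1.0, -0.7, 0.2]
opening: 0.08
gripper_force: 0.0
```

```bash
python3 - <<'E'
from h import *
st();tins();plan((549.6,-127.5,-21,-188.6))
E
```

```text
t 38.45 p [ 548.5 -128.2   57.9] rpy [-1.800e+02 -1.000e-01  1.715e+02] F [ 0.96 -0.69  0.19] op 80.0 g 0.0
blob px [167. 224.] xy 446.2 344.0 size 63 45 yaw 11.6
blob px [463. 213.] xy 458.6 -363.4 size 62 44 yaw 3.9
blob px [161. 185.] xy 539.8 362.0 size 63 45 yaw 11.0
(549.6, -127.5, -21, -188.6) -> [-1.   1.4 79.1] [-0.  -0.1  0. ]
```

Emit:
{"fn": "apply_moves", "kwargs": {
  "deltas": [
    {"fingers": 80,"delta_pos": [-1,1,40],"angular": [0,0,0]},
    {"fingers": 80,"delta_pos": [-1,1,65],"angular": [0,0,0]},
    {"fingers": 80,"delta_pos": [-1,1,79],"angular": [0,0,0]},
    {"fingers": 80,"delta_pos": [-1,1,79],"angular": [0,0,0]},
    {"fingers": 80,"delta_pos": [-1,1,79],"angular": [0,0,0]},
    {"fingers": 35,"delta_pos": [-1,1,79],"angular": [0,0,0]},
    {"fingers": 35,"delta_pos": [-1,1,79],"angular": [0,0,0]},
    {"fingers": 35,"delta_pos": [-1,1,79],"angular": [0,0,0]},
    {"fingers": 35,"delta_pos": [-1,1,79],"angular": [0,0,0]},
    {"fingers": 35,"delta_pos": [-1,1,79],"angular": [0,0,0]}
  ]
}}

```text
clock: 39.5
tool_pos: [0.5508, -0.127, -0.0199]
orientation: [180.0, 0.0, 171.5]
force: [-0.5, 2.0, 3.4]
opening: 0.0456
gripper_force: 30.5
```

Emit:
{"fn": "apply_moves", "kwargs": {
  "deltas": [
    {"fingers": 35,"delta_pos": [0,0,0],"angular": [0,0,0]},
    {"fingers": 35,"delta_pos": [0,0,0],"angular": [0,0,0]},
    {"fingers": 35,"delta_pos": [0,0,0],"angular": [0,0,0]},
    {"fingers": 35,"delta_pos": [0,0,-5],"angular": [0,0,0]},
    {"fingers": 35,"delta_pos": [0,0,-20],"angular": [0,0,0]},
    {"fingers": 35,"delta_pos": [0,0,-45],"angular": [0,0,0]},
    {"fingers": 35,"delta_pos": [0,0,-75],"angular": [0,0,0]},
    {"fingers": 35,"delta_pos": [0,0,-80],"angular": [0,0,0]},
    {"fingers": 35,"delta_pos": [0,0,-80],"angular": [0,0,0]},
    {"fingers": 35,"delta_pos": [0,0,-80],"angular": [0,0,0]}
  ]
}}

```text
clock: 40.5
tool_pos: [0.5498, -0.1269, 0.0588]
orientation: [180.0, -0.1, 171.4]
force: [0.0, -0.0, -1.6]
opening: 0.0461
gripper_force: 30.0
```

```bash
python3 - <<'E'
from h import *
favg(5);tins();plan((538,-357,65,-175.7))
E
```

```text
Favg [ 0.01  0.   -1.11]
t 40.75 p [ 550.  -127.    58.8] rpy [-1.800e+02 -1.000e-01  1.715e+02] F [-0.21  0.18 -0.82] op 46.1 g 30.0
blob px [167. 224.] xy 446.1 344.0 size 63 45 yaw 11.2
blob px [463. 213.] xy 458.6 -363.4 size 62 44 yaw 3.9
blob px [161. 185.] xy 539.9 362.0 size 63 45 yaw 11.0
(538, -357, 65, -175.7) -> [ -22.1 -229.3   -6. ] [ -0.   -0.1 -12.8]
```

Emit:
{"fn": "apply_moves", "kwargs": {
  "deltas": [
    {"fingers": 35,"delta_pos": [-2,-18,-5],"angular": [0,0,-2]},
    {"fingers": 35,"delta_pos": [-5,-52,-5],"angular": [0,0,-5]},
    {"fingers": 35,"delta_pos": [-9,-92,-5],"angular": [0,0,-8]},
    {"fingers": 35,"delta_pos": [-13,-132,-5],"angular": [0,0,-11]},
    {"fingers": 35,"delta_pos": [-17,-172,-5],"angular": [0,0,-12.8]},
    {"fingers": 35,"delta_pos": [-20,-207,-5],"angular": [0,0,-12.8]},
    {"fingers": 35,"delta_pos": [-22,-225,-5],"angular": [0,0,-12.8]},
    {"fingers": 35,"delta_pos": [-22,-229,-5],"angular": [0,0,-12.8]},
    {"fingers": 35,"delta_pos": [-22,-229,5],"angular": [0,0,-12.8]},
    {"fingers": 35,"delta_pos": [-22,-229,25],"angular": [0,0,-12.8]}
  ]
}}

```text
clock: 41.8
tool_pos: [0.5395, -0.3562, 0.0352]
orientation: [-179.9, 0.1, -175.7]
force: [0.8, -0.5, -1.8]
opening: 0.0457
gripper_force: 30.0
```

```bash
python3 - <<'E'
from h import *
st();plan((538,-357,-12,-175.7))
E
```

```text
t 41.8 p [ 539.5 -356.2   35.2] rpy [-1.799e+02  1.000e-01 -1.757e+02] F [ 0.78 -0.49 -1.81] op 45.7 g 30.0
(538, -357, -12, -175.7) -> [ 1.7 -0.6 47.2] [-0.1  0.1 -0. ]
```

Emit:
{"fn": "apply_moves", "kwargs": {
  "deltas": [
    {"fingers": 35,"delta_pos": [0,0,18],"angular": [0,0,0]},
    {"fingers": 35,"delta_pos": [0,0,32],"angular": [0,0,0]},
    {"fingers": 35,"delta_pos": [0,0,40],"angular": [0,0,0]},
    {"fingers": 35,"delta_pos": [0,0,44],"angular": [0,0,0]},
    {"fingers": 35,"delta_pos": [0,0,45],"angular": [0,0,0]},
    {"fingers": 35,"delta_pos": [0,0,45],"angular": [0,0,0]},
    {"fingers": 35,"delta_pos": [0,0,45],"angular": [0,0,0]}
  ]
}}

```text
clock: 42.5
tool_pos: [0.5388, -0.3569, -0.0095]
orientation: [-180.0, 0.1, -175.7]
force: [0.8, -0.4, -1.4]
opening: 0.046
gripper_force: 30.0
```

```bash
python3 - <<'E'
from h import *
favg(4)
E
```

```text
Favg [ 0.07  0.48 -1.39]
t 42.7 p [ 538.6 -356.9   -9.8] rpy [-180.     0.  -175.7] F [ 0.   -0.26 -0.89] op 45.6 g 30.0
```

Emit:
{"fn": "apply_moves", "kwargs": {
  "deltas": [
    {"fingers": 35,"delta_pos": [0,0,2],"angular": [0,0,0]},
    {"fingers": 35,"delta_pos": [0,0,4],"angular": [0,0,0]},
    {"fingers": 35,"delta_pos": [0,0,5],"angular": [0,0,0]},
    {"fingers": 35,"delta_pos": [0,0,5.5],"angular": [0,0,0]},
    {"fingers": 35,"delta_pos": [0,0,5.5],"angular": [0,0,0]}
  ]
}}

```text
clock: 43.2
tool_pos: [0.5383, -0.3567, -0.015]
orientation: [-180.0, -0.0, -175.7]
force: [-2.7, 2.6, 7.4]
opening: 0.0458
gripper_force: 30.0
```

```bash
python3 - <<'E'
from h import *
favg(4)
E
```

```text
Favg [-2.73  2.15  7.21]
t 43.4 p [ 538.3 -356.7  -14.9] rpy [-180.     0.  -175.7] F [-2.14  2.66  6.67] op 45.8 g 30.0
```

Emit:
{"fn": "apply_moves", "kwargs": {
  "deltas": [
    {"fingers": 35,"delta_pos": [0,0,-0.7],"angular": [0,0,0]},
    {"fingers": 64,"delta_pos": [0,0,-0.7],"angular": [0,0,0]},
    {"fingers": 64,"delta_pos": [0,0,-0.7],"angular": [0,0,0]},
    {"fingers": 64,"delta_pos": [0,0,-0.7],"angular": [0,0,0]},
    {"fingers": 64,"delta_pos": [0,0,-0.7],"angular": [0,0,0]},
    {"fingers": 64,"delta_pos": [0,0,-10],"angular": [0,0,0]},
    {"fingers": 64,"delta_pos": [0,0,-40],"angular": [0,0,0]},
    {"fingers": 0,"delta_pos": [0,0,-85],"angular": [0,0,0]},
    {"fingers": 0,"delta_pos": [0,0,-95],"angular": [0,0,0]},
    {"fingers": 0,"delta_pos": [0,0,-95],"angular": [0,0,0]}
  ]
}}

```text
clock: 44.4
tool_pos: [0.5402, -0.3574, 0.0828]
orientation: [-179.9, 0.3, -175.7]
force: [1.3, 0.3, -0.7]
opening: 0.0456
gripper_force: 0.0
```

```bash
python3 - <<'E'
from h import *
st();tins();plan((692,38,80,-180))
s=ctrl.snapshot("scene")[:,:,::-1];t=ctrl.snapshot("top")[:,:,::-1]
b=np.vstack([cv2.resize(s[100:330,110:510],(520,299),interpolation=3),cv2.resize(t[60:290,110:510],(520,299),interpolation=3)]);cv2.imwrite("pics/end.png",b)
E
```

```text
t 44.4 p [ 540.2 -357.4   82.8] rpy [-179.9    0.3 -175.7] F [ 1.3   0.31 -0.74] op 45.6 g 0.0
blob px [167. 224.] xy 445.9 343.9 size 63 45 yaw 11.0
blob px [161. 185.] xy 539.8 362.0 size 63 45 yaw 11.0
(692, 38, 80, -180) -> [-181.9  382.5    0.9] [-0.   0.2  4.3]
```

View pics/end.png

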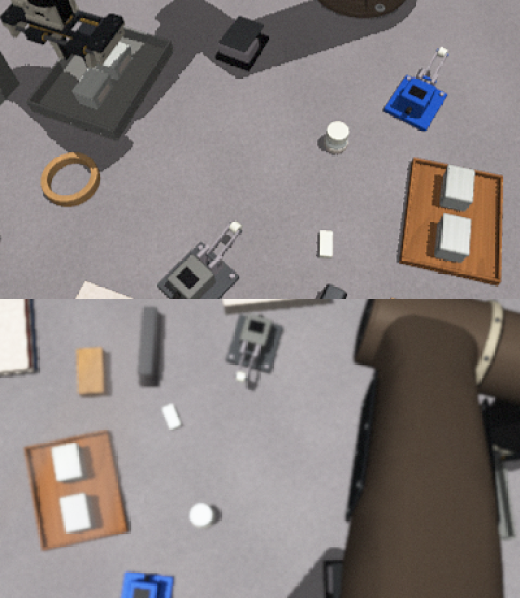

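The final view shows two loaded tins standing in the tray and two empties in the crate, with the bench otherwise unchanged. Now book off with the same press.

Emit:
{"fn": "apply_moves", "kwargs": {
  "deltas": [
    {"fingers": 0,"delta_pos": [-188,382,0],"angular": [0,0,4.3]},
    {"fingers": 0,"delta_pos": [-188,382,0],"angular": [0,0,4.3]},
    {"fingers": 0,"delta_pos": [-188,382,0],"angular": [0,0,4.3]},
    {"fingers": 0,"delta_pos": [-188,382,0],"angular": [0,0,4.3]},
    {"fingers": 0,"delta_pos": [-188,382,0],"angular": [0,0,4.3]},
    {"fingers": 0,"delta_pos": [-188,382,0],"angular": [0,0,4.3]},
    {"fingers": 0,"delta_pos": [-188,382,0],"angular": [0,0,4.3]},
    {"fingers": 0,"delta_pos": [-188,382,0],"angular": [0,0,4.3]},
    {"fingers": 0,"delta_pos": [-188,382,0],"angular": [0,0,4.3]},
    {"fingers": 0,"delta_pos": [-188,382,0],"angular": [0,0,4.3]}
  ]
}}

```text
clock: 45.55
tool_pos: [0.6978, 0.0415, 0.0772]
orientation: [-180.0, -0.1, -179.8]
force: [-0.7, -0.6, 0.2]
opening: 0.0004
gripper_force: 0.0
```

```bash
python3 - <<'E'
from h import *
favg(4);plan((698.5,38,43,-180))
E
```

```text
Favg [-0.1  -0.32 -0.27]
t 45.75 p [696.6  37.   78.4] rpy [-1.800e+02 -1.000e-01  1.799e+02] F [ 0.06 -0.28  0.65] op 0.1 g 0.0
(698.5, 38, 43, -180) -> [-1.9  1.  35.4] [-0.  -0.1 -0.1]
```

Emit:
{"fn": "apply_moves", "kwargs": {
  "deltas": [
    {"fingers": 0,"delta_pos": [-2,1,15],"angular": [0,0,0]},
    {"fingers": 0,"delta_pos": [-2,1,28],"angular": [0,0,0]},
    {"fingers": 0,"delta_pos": [-2,1,35],"angular": [0,0,0]},
    {"fingers": 0,"delta_pos": [-2,1,36],"angular": [0,0,0]},
    {"fingers": 0,"delta_pos": [-2,1,38],"angular": [0,0,0]},
    {"fingers": 0,"delta_pos": [-2,1,40],"angular": [0,0,0]},
    {"fingers": 0,"delta_pos": [-1.5,1,42],"angular": [0,0,0]},
    {"fingers": 0,"delta_pos": [-1,1,45],"angular": [0,0,0]},
    {"fingers": 0,"delta_pos": [-1,1,48],"angular": [0,0,0]},
    {"fingers": 0,"delta_pos": [-1,1,48],"angular": [0,0,0]}
  ]
}}

```text
clock: 46.75
tool_pos: [0.6982, 0.0394, 0.0311]
orientation: [180.0, -0.0, 180.0]
force: [-3.1, 1.3, 4.2]
opening: 0.0
gripper_force: 2.3
```

```bash
python3 - <<'E'
from h import *
favg(4);plan((696.4,38.1,25.5,-180))
E
```

```text
Favg [-2.65  1.56  4.34]
t 46.95 p [698.5  39.3  31.5] rpy [180.   0. 180.] F [-2.35  1.6   4.24] op 0.4 g 2.3
(696.4, 38.1, 25.5, -180) -> [ 2.1 -1.2  6. ] [ 0.  0. -0.]
```

Same behaviour as before (4.3 N at z 31.5). I go 6 mm further, the same end depth as the first press.

Emit:
{"fn": "apply_moves", "kwargs": {
  "deltas": [
    {"fingers": 0,"delta_pos": [0,0,2],"angular": [0,0,0]},
    {"fingers": 0,"delta_pos": [1,0,4],"angular": [0,0,0]},
    {"fingers": 0,"delta_pos": [1,0,6],"angular": [0,0,0]},
    {"fingers": 0,"delta_pos": [1,0,6],"angular": [0,0,0]},
    {"fingers": 0,"delta_pos": [1,0,6],"angular": [0,0,0]}
  ]
}}

```text
clock: 47.45
tool_pos: [0.6977, 0.0394, 0.0257]
orientation: [180.0, 0.0, 180.0]
force: [-2.9, 1.8, 6.9]
opening: 0.0005
gripper_force: 3.2
```

```bash
python3 - <<'E'
from h import *
favg(6)
E
```

```text
Favg [-3.11  1.72  6.46]
t 47.75 p [697.8  39.4  25.8] rpy [180.   0. 180.] F [-2.9   1.77  6.88] op 0.9 g 3.2
```

Emit:
{"fn": "apply_moves", "kwargs": {
  "deltas": [
    {"fingers": 0,"delta_pos": [0,0,0],"angular": [0,0,0]},
    {"fingers": 0,"delta_pos": [0,0,-4],"angular": [0,0,0]},
    {"fingers": 0,"delta_pos": [0,0,-10],"angular": [0,0,0]},
    {"fingers": 0,"delta_pos": [0,0,-20],"angular": [0,0,0]},
    {"fingers": 0,"delta_pos": [0,0,-40],"angular": [0,0,0]},
    {"fingers": 0,"delta_pos": [0,0,-75],"angular": [0,0,0]},
    {"fingers": 0,"delta_pos": [0,0,-115],"angular": [0,0,0]},
    {"fingers": 0,"delta_pos": [0,0,-120],"angular": [0,0,0]},
    {"fingers": 0,"delta_pos": [0,0,-120],"angular": [0,0,0]},
    {"fingers": 0,"delta_pos": [0,0,-120],"angular": [0,0,0]}
  ]
}}

```text
clock: 48.75
tool_pos: [0.6966, 0.0391, 0.1445]
orientation: [180.0, -0.1, 179.9]
force: [-0.8, 0.4, -0.3]
opening: 0.0006
gripper_force: 0.0
```

```bash
python3 - <<'E'
from h import *
favg(2);tins()
print(ctrl.close_job())
E
```

```text
Favg [ 0.25 -0.27 -0.52]
t 48.85 p [696.5  39.  143.6] rpy [-180.    -0.2  179.9] F [-0.3   0.06 -1.09] op 0.6 g 0.0
blob px [463. 213.] xy 458.4 -363.5 size 62 44 yaw 3.9
blob px [459. 181.] xy 538.1 -357.9 size 62 44 yaw 4.7
the job is handed in; nothing more can be done
None
```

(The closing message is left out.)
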